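Swap two patterns on their mould bases and pack the low one level

ROBOT

A 7-joint arm with a two-finger parallel gripper is mounted at the origin on a cart in front of the work surface, level with it; the furniture and walls round the work are solid. World frame = base frame: x ahead of the robot, y to its left, z up, the work surface at z = 0. Lengths are in m, angles in rad, forces in N, time in s.
With the tool pointing down it reaches from about 0.425 to 0.875 m from the base axis. Payload 4.7 kg.
Tool frame: the origin (TCP) lies between the finger pads; the fingertips stand 22 mm ahead of it and the grasp point (between the pads) lies 3 mm ahead of it; z points along the fingers, x is the direction in which the jaws open and shut, and the axes are right-handed (so a half turn about z gives the same grasp; the last joint's range is limited). The gripper opens to 87 mm and grips with 3 to 60 N. Pads are 19 mm wide; open, the fingers measure 117 mm over their backs; the gripper's body (75 mm by 190 mm) begins 51 mm behind the grasp point.
Start: joints at [1.239, 0.321, -0.07, 1.45, 0.023, 1.371, -0.057], TCP at [0.22, -0.612, 0.245] pointing down, gripper open.
Joint ranges: [-2.86, 2.86], [-0.3, 2.09], [-1.38, 1.24], [0.06, 2.45], [-1.56, 4.7], [0.09, 2.05], [-2.69, 2.69]. Speed limits (rad/s): [2.57, 2.57, 3.14, 3.14, 3.14, 3.14, 3.14].

INTERFACE

Orientations are given as [roll, pitch, yaw] about the fixed x, y, z axes, in that order (R = Rz(yaw) Ry(pitch) Rx(roll)).
In Python, from plant import robot, optics gives the robot as it stands.
- The arm moves only by the shell command python3 -m inch 'ROWS' [FORCE]. ROWS is JSON, a list of rows, each a list of 3 entries, a list of its own where there are three numbers: the shift along the tool's x, y, z in units of 0.025 m (1.0 is 0.025 m), then the turn, a rotation vector about the tool's x, y, z in units of 4 degrees (1.0 is 4 degrees), then the gripper's target within -1 to 1 (fully open at 1, half-way at 0, shut at -1). A call has exactly 5 rows; each row shifts and turns the commanded pose from where the row before left it, along the tool's axes as they then stand; what a row does not reach is not made up. A row lasts 1/12 s, in which the tool goes at most 41.7 mm and 7.16 degrees, less where a joint would pass 70% of its speed; a pose out of reach is approached as far as the arm can. A call with a number of a shift or a turn outside -1 to 1 is refused whole. A call with a gripper value outside its range is refused whole. The fingers move at their own pace and stop on an object; FORCE is the grip in N (left out, the last holds). Time passes only in rows, so rows that do not move let the fingers close, or fill a call up. It gives the time, the measured TCP pose, the force and the opening at its end, in the units of the state.
- robot.get_state(): the state, without advancing time (a new reading comes with each control period).
- optics.read_camera(name): name is "scene" or "top"; returns a dict with "pixels" (420x560x3 uint8, red, green, blue), "fx", "fy", "cx", "cy" (pixels), "D" ([k1, k2, p1, p2, k3] as OpenCV has them; the pictures are not rectified), "R" (3x3) and "t" (3): a world point X has camera coordinates R X + t. Camera axes: x right, y down, z forward; pixel columns grow to the right and rows downward; lengths in m; the calibration is good to about 2 mm. A picture is of the moment at which its call begins. There is no depth.
- robot.finish_job(): hands the job in, once; it reports no verdict.
The state is a dict: "clock": time; "joints": joint angles; "joint_vel": joint speeds; "joint_torque": joint torques, N m; "tool_pos": TCP position; "tcp_rot": TCP orientation; "force": force on the tool from outside, world axes, zero at the start; "ft_torque": the same for the moment, N m; "gripper_width": finger opening in m.
Only numpy, scipy, OpenCV 4.12 (cv2) and the standard library are available. Lean on these libraries where they do the work, as an engineer would, in place of code of your own. Each camera call takes 0.05 s, during which the arm holds its last target.

TASK

The two small resin patterns stand on each other's mould base: swap them, so that the cream one, now on the low base, ends centred on the tall base and the grey one, now on the tall base, on the low base, using the clear thin board as a parking place if you like. Before the grey one goes on, pack the low base with the right two of the three plywood spacers, stacked and centred on it, so that both pattern feet end at the same height and the steel pins finish level. Set everything down upright without tipping a pattern over, and leave the spare spacer and the roll of yellow tape where they lie.

Things in the scene. Friction and masses are not known exactly. Their poses are not given: they have to be found in the camera images.
- cream_pattern: small cream resin pattern: a rectangular foot 50 x 30 mm, 12 mm high (its long side lies 102 degrees counterclockwise of its x axis), with an upright steel pin, 16 mm diameter, rising from 12 to 28 mm above the underside at its centre (the pin is a good grip). Origin: centre of the underside, z up. Starts on the low base. About 50 g.
- grey_pattern: small blue-grey resin pattern: a rectangular foot 50 x 30 mm, 12 mm high (its long side lies 20 degrees clockwise of its x axis), with an upright steel pin, 16 mm diameter, rising from 12 to 28 mm above the underside at its centre (the pin is a good grip). Origin: centre of the underside, z up. Starts on the tall base. About 50 g.
- tall_base: tall mould base, fixed to the bench: square flange 84 x 84 x 8 mm with a plywood block 70 x 70 mm on it, flat top 44 mm above the bench. Origin: centre of its underside on the bench; x and y along its sides, z up.
- low_base: low mould base, fixed to the bench: square flange 84 x 84 x 8 mm with a plywood block 70 x 70 mm on it, flat top only 20 mm above the bench (24 mm lower than the tall base). Origin: centre of its underside on the bench; x and y along its sides, z up.
- spacer_18: plywood spacer, the thickest and shortest, without a hole, 56 x 50 mm (x, y), 18 mm thick. Origin: centre of the underside, z up. Loose on the bench.
- spacer_12: plywood spacer with one hole of 12 mm in the middle, 66 x 50 mm (x, y), 12 mm thick. Origin: centre of the underside, z up. Loose on the bench.
- spacer_6: long thin plywood spacer with two holes of 12 mm (22 mm either side of the centre along x), 80 x 50 mm (x, y), 6 mm thick. Origin: centre of the underside, z up. Loose on the bench.
- thin_board: narrow thin wooden board 125 x 50 mm, 6 mm thick (its long side lies 32 degrees clockwise of its x axis), lying flat, fixed to the bench, empty: a free spot to park a thing. Origin: centre of its underside, top 6 mm above the bench.
- tape_roll: small roll of yellow tape lying flat among the spacers, 42 mm diameter, 19 mm high, loose: an obstacle to leave alone. Origin: centre of its underside.
Not all that is in view belongs to the job. What is shaped like the cream_pattern but pink is not meant. Leave any green look-alike of the spacer_18 alone.

How it is judged:
By the outcome, as a careful person would: the job done as asked, in the order asked, and still so for the second after the job is handed in, with the robot touching nothing.
It also fails if it takes over 122 s, if anything falls off the work surface, if the arm or the gripper's body presses on something with over 40 N, if the wrist force passes 120 N, or if a joint passes its speed limit or range.

## Working session

There is one attempt and no reset: what is moved stays moved. The work goes in short steps, Python scripts to look and compute and a shell command to move; the robot and the scene stay as the last step left them, time stands still between calls to the robot, and variables do not carry over. Pictures are saved under pics/ and viewed, and the job is handed in when it is done.

```bash
ls; mkdir -p pics; python3 - <<'E'
from plant import robot, optics
import cv2
print(robot.get_state())
for n in("scene","top"):
    c=optics.read_camera(n)
    cv2.imwrite(f"pics/{n}0.png",c["pixels"][:,:,::-1])
    print(n,{k:v for k,v in c.items() if k!="pixels"})
E
```

```text
pics
{'clock': 0.0, 'joints': array([ 1.23908642,  0.32183147, -0.07009142,  1.45163574,  0.02262118,
        1.3707785 , -0.05690906]), 'joint_vel': array([ 4.60783918e-04,  7.84497827e-04, -1.27553076e-04, -6.74281803e-04,
        4.93166122e-04,  1.06377520e-03, -9.98700673e-05]), 'joint_torque': array([-2.45021447e-04, -4.91285133e+01, -4.04187161e-01, -3.12530851e+01,
       -6.40695216e-02,  4.37557453e-02,  1.82603908e-04]), 'tool_pos': array([ 0.22011041, -0.61107826,  0.24347573]), 'tcp_rot': array([ 3.14147875e+00,  1.86239275e-03, -1.22495532e+00]), 'force': array([ 0.08036601, -0.10529669, -0.15089281]), 'ft_torque': array([-0.01694432, -0.01161861, -0.03998791]), 'gripper_width': 0.08749207972455571}
scene {'fx': 408.6517731226441, 'fy': 408.6517731226441, 'cx': 278.6980142295691, 'cy': 211.3812811590683, 'D': array([-0.05611677,  0.        ,  0.        ,  0.        ,  0.        ]), 'R': array([[-0.73528398, -0.6776312 ,  0.01316935],
       [-0.37480687,  0.39035265, -0.84091891],
       [ 0.5646922 , -0.62325017, -0.54100088]]), 't': array([0.39833394, 0.23903535, 0.79813941])}
top {'fx': 450.31022386794183, 'fy': 450.31022386794183, 'cx': 273.90824703116385, 'cy': 208.99298842510194, 'D': array([-0.06551102,  0.        ,  0.        ,  0.        ,  0.        ]), 'R': array([[-0.01026652, -0.99976932,  0.01886541],
       [-0.98724296,  0.00713645, -0.15906105],
       [ 0.15888973, -0.02025775, -0.98708849]]), 't': array([-0.00687494,  0.50904276,  0.94150322])}
```

View pics/top0.png

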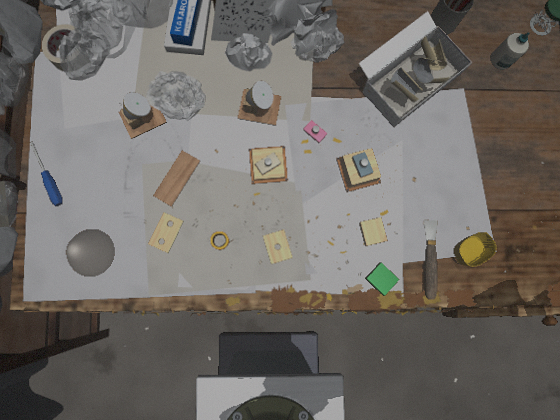

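View pics/scene0.png

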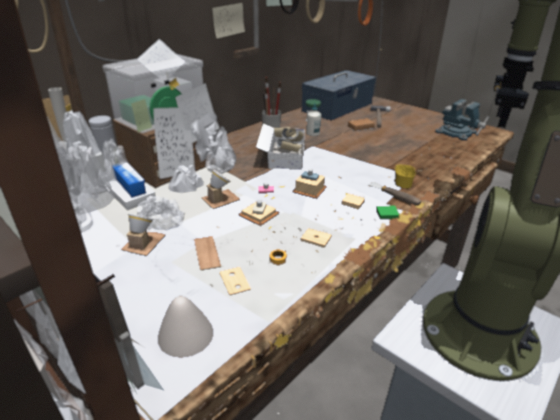

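```bash
cat > h.py <<'E'
import numpy as np, cv2
from plant import robot, optics
def cam(n): return optics.read_camera(n)
def K(c): return np.array([[c['fx'],0,c['cx']],[0,c['fy'],c['cy']],[0,0,1.]])
def px2w(c,uv,z):
    uv=np.array(uv,float).reshape(-1,1,2)
    n=cv2.undistortPoints(uv,K(c),c['D'])[:,0]
    d=np.c_[n,np.ones(len(n))]@c['R']; o=-c['R'].T@c['t']
    return o+d*((z-o[2])/d[:,2])[:,None]
def w2px(c,X):
    return cv2.projectPoints(np.array(X,float).reshape(-1,3),cv2.Rodrigues(c['R'])[0],c['t'],K(c),c['D'])[0][:,0]
def crop(c,x0,y0,x1,y1,s,name):
    im=c['pixels'][y0:y1,x0:x1,::-1]
    cv2.imwrite('pics/'+name,cv2.resize(im,None,fx=s,fy=s,interpolation=cv2.INTER_CUBIC))
E
python3 - <<'E'
from h import *
c=cam('top'); crop(c,140,110,400,300,3,'topc.png'); np.savez('top0.npz',**c)
s=cam('scene'); crop(s,110,150,430,310,2.5,'scc.png'); np.savez('scene0.npz',**s)
E
```

```text
(no output)
```

View pics/topc.png

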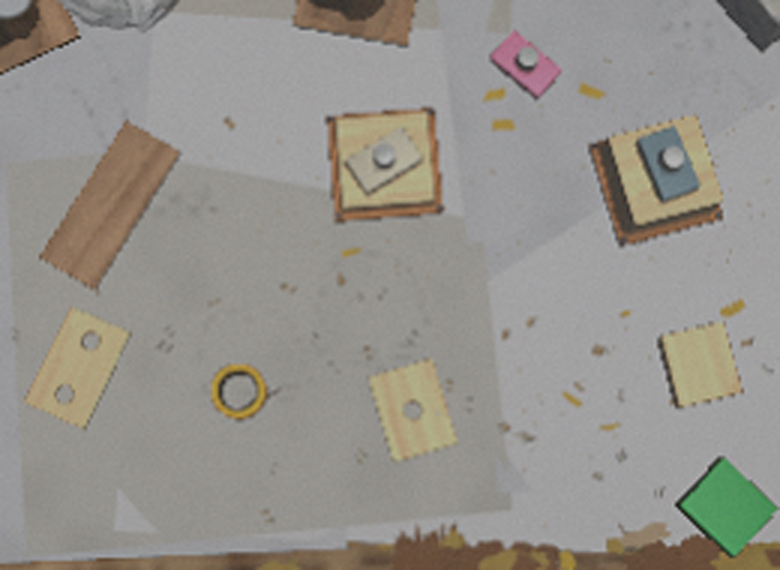

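View pics/scc.png

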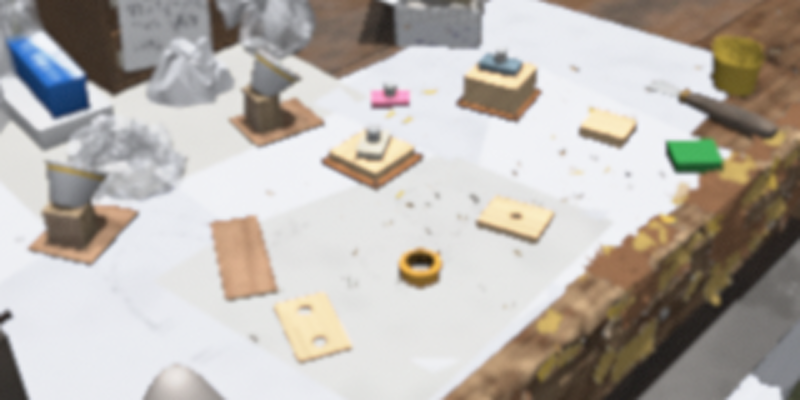

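```bash
cat > meas.py <<'E'
from h import *
# ROI x0,y0,x1,y1, plane z, kind
def mask_rect(c,roi,z,fn):
    x0,y0,x1,y1=roi; im=c['pixels'][y0:y1,x0:x1]; S=4
    im=cv2.resize(im,None,fx=S,fy=S,interpolation=cv2.INTER_CUBIC)
    lab=cv2.cvtColor(im,cv2.COLOR_RGB2LAB).astype(int)
    m=(fn(lab)).astype(np.uint8)*255
    m=cv2.morphologyEx(m,cv2.MORPH_OPEN,np.ones((5,5)))
    cs,_=cv2.findContours(m,cv2.RETR_EXTERNAL,cv2.CHAIN_APPROX_NONE)
    k=cv2.convexHull(max(cs,key=cv2.contourArea))[:,0].astype(float)
    uv=(k+.5)/S-.5+[x0,y0]
    w=px2w(c,uv,z)[:,:2]
    (cx,cy),(a,b),_=r=cv2.minAreaRect((w*1000).astype(np.float32))
    p=cv2.boxPoints(r); e=[p[1]-p[0],p[2]-p[1]]; L=max(e,key=np.linalg.norm)
    return np.round([cx,cy],1),np.round(sorted([a,b]),1),round(np.degrees(np.arctan2(L[1],L[0]))%180,1)
E
python3 - <<'E'
from meas import *
c=dict(np.load('top0.npz')); s=dict(np.load('scene0.npz'))
ply=lambda l:(l[...,2]-128>16)&(l[...,0]>120)
def info(n,*a): print(n,*mask_rect(*a))
im=cv2.cvtColor(c['pixels'],cv2.COLOR_RGB2LAB).astype(int)-[0,128,128]
for n,(u,v) in dict(s18=(374,232),s12=(272,243),s6=(166,228),paper=(230,200),lowtop=(256,178),flange=(268,181),cream=(259,167),grey=(357,172),tape=(212,238),board=(177,178),talltop=(350,175)).items(): print(n,im[v,u])
info('s18',c,(355,210,395,250),.018,ply)
info('s12',c,(255,225,300,268),.012,ply)
info('s6',c,(142,205,190,260),.006,ply)
E
```

```text
s18 [174  -4  21]
s12 [173  -1  20]
s6 [173  -1  20]
paper [158   0   3]
lowtop [156   1  18]
flange [123  12  25]
cream [172  -1  10]
grey [118   0  14]
tape [129   2  36]
board [133   6  17]
talltop [175  -3  20]
s18 [ 461.4 -233.5] [48.8 53.7] 12.4
s12 [430.  -18.4] [48.9 64.7] 16.1
s6 [464.  231.9] [49.5 79.4] 155.0
```

```bash
python3 - <<'E'
from meas import *
c=dict(np.load('top0.npz')); s=dict(np.load('scene0.npz'))
for n,f in (('c',c),):
    im=cv2.cvtColor(f['pixels'],cv2.COLOR_RGB2LAB).astype(int)-[0,128,128]
    np.set_printoptions(linewidth=250)
    print('row164 L',im[164,246:292,0]);print('a',im[164,246:292,1]);print('b',im[164,246:292,2])
    print('row175 L',im[175,332:386,0]);print('a',im[175,332:386,1]);print('b',im[175,332:386,2])
crop(c,240,135,295,195,10,'low.png'); crop(c,330,140,390,200,10,'tall.png')
E
```

```text
row164 L [170 170 171 173 149 126  98 147 140 108 148 166 169 166 168 167 169 172 147  95 115 148 152 131 102 141 176 183 179 182 177 156 133 122 146 168 178 149 125 126 156 172 169 168 170 169]
a [ 0  1  1  0  7 15  8 -2 -1  0 -1 -2 -1  0  0 -3  0  0 -2  1 -1  1  0  0  0 -2 -2 -3 -2 -2 -2 -1 -1  1 -1 -1 -2  2 10 14  3  0  0  1  1  0]
b [ 0 -1 -1 -1  8 26 18 17 16  9  9  9  9  8  9 10  8  9  8  3  0  0  0  0  1  8 10 11  9  9  9  7  9 10 16 20 20 19 23 27  5 -1  0 -1  0  0]
row175 L [159 157 159 159 160 159 162 162 166 112 118  97  70  72  73  69  76 165 175 176 173 169 168 170 171 175 144  78  77 129 128 117 113 104 106 134 142 160 172 168 169 172 171 169 168 170 170 171 175 171 170 170 169 170]
a [ 1  0  0  1 -1  0  1  1  0  0 12  7  3  2  2  0  3 -2 -3 -3  0  0  0  0 -2 -1 -1 -1 -3 -4 -3 -4 -2 -2  2  1  1  3  1  0  0 -1  0  0 -2 -1  0  0 -2  0  1  0 -1  0]
b [-1 -1 -1 -1  0 -1 -2 -2 -2  2 22 15  6  5  5  5  5 17 20 21 19 20 19 20 20 21 17  6 -3 -7 -6 -6  0  1 10 15 18 19 21 21 20 21 20 20 21 20 20 21 22 -2  0  0  0  0]
```

View pics/low.png

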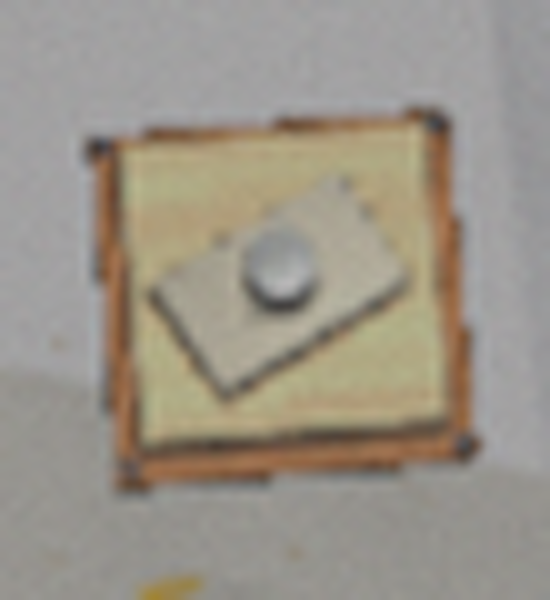

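View pics/tall.png

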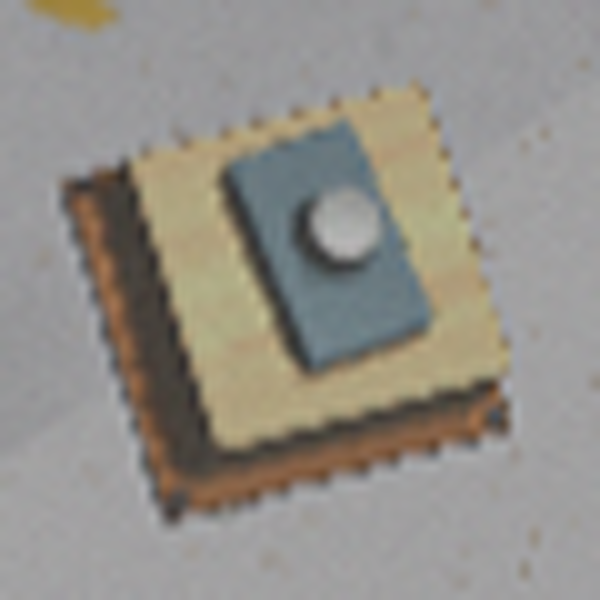

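```bash
cat > poly.py <<'E'
from h import *
def poly(c,pts,off,z,s=10):
    uv=(np.array(pts,float)+.5)/s-.5+off
    w=px2w(c,uv,z)[:,:2]*1000
    e=np.roll(w,-1,0)-w
    return np.round(w.mean(0),1),np.round(np.linalg.norm(e,axis=1),1),np.round(np.degrees(np.arctan2(e[:,1],e[:,0]))%90 if len(w)>1 else [],1)
E
python3 - <<'E'
from poly import *
from meas import mask_rect
c=dict(np.load('top0.npz'))
lo=(240,135);ta=(330,140)
print('lowtop',poly(c,[(120,140),(430,118),(450,428),(140,445)],lo,.02))
print('lowflange',poly(c,[(92,145),(440,112),(475,452),(128,485)],lo,.008))
print('cream',poly(c,[(150,293),(340,180),(408,282),(228,395)],lo,.032))
print('creampin',poly(c,[(281,265)],lo,.048))
print('talltop',poly(c,[(132,160),(425,85),(508,372),(220,448)],ta,.044))
print('grey',poly(c,[(232,165),(350,125),(430,325),(318,368)],ta,.056))
print('greypin',poly(c,[(347,224)],ta,.072))
print('talltop mask',mask_rect(c,(330,140,390,200),.044,lambda l:(l[...,2]-128>12)&(l[...,0]>140)))
print('board',poly(c,[(128,122),(182,152),(95,288),(40,257)],(140,110),.006,3))
print('tape',poly(c,[(239,391)],(140,110),.019,3))
print('cam',-c['R'].T@c['t'])
# cross-check in scene camera
s=dict(np.load('scene0.npz'))
for n,X in dict(s18=(.4614,-.2335,.018),s12=(.430,-.0184,.012),s6=(.464,.2319,.006)).items():
    print(n,(w2px(s,X)[0]-[110,150]+.5)*2.5)
E
```

```text
lowtop (array([6.186e+02, 4.000e-01]), array([70.9, 72.7, 70. , 71.4]), array([3.9, 2.8, 2.9, 3.5]))
lowflange (array([6.182e+02, 6.000e-01]), array([80.7, 80.9, 79.4, 80.7]), array([5.3, 4.9, 5.2, 5.8]))
cream (array([614.2,   1.3]), array([50. , 28.1, 48. , 29.2]), array([31.3, 32.3, 32.5, 36.3]))
creampin (array([614.9,   1.5]), array([0.]), array([], dtype=float64))
talltop (array([ 603.7, -207.5]), array([69. , 67.8, 67.3, 67.9]), array([14.5, 13.2, 14.6, 14.6]))
grey (array([ 605.1, -207.5]), array([28.2, 48.1, 27. , 49. ]), array([18.8, 19. , 20.8, 20.4]))
greypin (array([ 605.6, -207.2]), array([0.]), array([], dtype=float64))
talltop mask (array([ 604.1, -207.6]), array([69.4, 69.7]), np.float32(105.0))
board (array([588.5, 208.9]), array([ 48.5, 123.1,  48.8, 123.3]), array([60.1, 58.7, 60.4, 58.6]))
tape (array([444.1, 109.2]), array([0.]), array([], dtype=float64))
cam [0.35288311 0.00856663 1.01044556]
s18 [608.69545432 120.3999076 ]
s12 [515.52069399 213.85166351]
s6 [311.37739888 322.96761865]
```

```bash
cat > go.py <<'E'
# go.py x y z(mm, TCP) yaw(deg): prints how far to go
import sys
from h import *
from scipy.spatial.transform import Rotation as Ro
s=robot.get_state(); x,y,z,yaw=map(float,sys.argv[1:5])
p=s['tool_pos']*1000; r=s['tcp_rot']; cur=np.degrees(r[2])
d=np.array([x,y,z])-p; a=np.radians(yaw)
t=-((yaw-cur+180)%360-180)
Rn=Ro.from_euler('xyz',r).as_matrix(); Rt=Ro.from_euler('xyz',[np.pi,0,a]).as_matrix()
rv=Ro.from_matrix(Rn.T@Rt).as_rotvec(degrees=True)
print('clk',round(s['clock'],2),'pos',np.round(p,1),'rpy',np.round(np.degrees(r),2),'w',round(s['gripper_width']*1000,1),'F',np.round(s['force'],1))
print('turn units xyz',np.round(rv/4,2),'| shift now-axes',np.round(Rn.T@d/25,2),'| shift after-turn axes',np.round(Rt.T@d/25,2))
E
python3 go.py 605 -207.3 150 -10
```

```text
clk 0.2 pos [ 220.2 -611.3  243.9] rpy [ 1.7999e+02  6.0000e-02 -7.0180e+01] w 87.0 F [-0.9 -0.5  0.7]
turn units xyz [-1.000e-02  2.000e-02 -1.505e+01] | shift now-axes [ -9.98 -19.96   3.76] | shift after-turn axes [ 12.35 -18.59   3.76]
```

```bash
R='x'; python3 -m inch '[[[-0.5,-1,0],[0,0,0],1],[[-0.5,-1,0],[0,0,0],1],[[-0.5,-1,0],[0,0,0],1],[[-0.5,-1,0],[0,0,0],1],[[-0.5,-1,0],[0,0,0],1]]' 20; python3 go.py 605 -207.3 150 -10
```

```text
clock: 0.62
tool_pos: [0.3173, -0.5092, 0.2443]
tcp_rot: [3.141, 0.0, -1.225]
force: [1.0, 0.1, 0.0]
gripper_width: 0.0871
clk 0.62 pos [ 317.3 -509.2  244.3] rpy [ 1.7999e+02  2.0000e-02 -7.0200e+01] w 87.1 F [1.  0.1 0. ]
turn units xyz [-0.000e+00  1.000e-02 -1.505e+01] | shift now-axes [ -7.47 -14.92   3.77] | shift after-turn axes [  9.23 -13.89   3.77]
```

```bash
python3 -m inch '[[[-0.5,-1,0],[0,0,0],1],[[-0.5,-1,0],[0,0,0],1],[[-0.5,-1,0],[0,0,0],1],[[-0.5,-1,0],[0,0,0],1],[[-0.5,-1,0],[0,0,0],1]]' >/dev/null;python3 -m inch '[[[-0.5,-1,0],[0,0,0],1],[[-0.5,-1,0],[0,0,0],1],[[-0.5,-1,0],[0,0,0],1],[[-0.5,-1,0],[0,0,0],1],[[-0.5,-1,0],[0,0,0],1]]' >/dev/null;python3 -m inch '[[[-0.5,-1,0],[0,0,0],1],[[-0.5,-1,0],[0,0,0],1],[[-0.5,-1,0],[0,0,0],1],[[-0.5,-1,0],[0,0,0],1],[[-0.5,-1,0],[0,0,0],1]]' >/dev/null
python3 -m inch '[[[0,0,0.25],[0,0,-1],1],[[0,0,0.25],[0,0,-1],1],[[0,0,0.25],[0,0,-1],1],[[0,0,0.25],[0,0,-1],1],[[0,0,0.25],[0,0,-1],1]]' >/dev/null
python3 -m inch '[[[0,0,0.25],[0,0,-1],1],[[0,0,0.25],[0,0,-1],1],[[0,0,0.25],[0,0,-1],1],[[0,0,0.25],[0,0,-1],1],[[0,0,0.25],[0,0,-1],1]]' >/dev/null
python3 -m inch '[[[0,0,0.25],[0,0,-1],1],[[0,0,0.25],[0,0,-1],1],[[0,0,0.25],[0,0,-1],1],[[0,0,0.25],[0,0,-1],1],[[0,0,0.25],[0,0,-1],1]]' ; python3 go.py 605 -207.3 80 -10
```

```text
clock: 3.12
tool_pos: [0.6058, -0.207, 0.1502]
tcp_rot: [3.141, 0.0, -0.175]
force: [0.8, -0.6, -0.0]
gripper_width: 0.0869
clk 3.12 pos [ 605.8 -207.   150.2] rpy [ 1.7999e+02  2.0000e-02 -1.0000e+01] w 86.9 F [ 0.8 -0.6 -0. ]
turn units xyz [0.   0.01 0.  ] | shift now-axes [-0.03  0.02  2.81] | shift after-turn axes [-0.03  0.02  2.81]
```

```bash
python3 -m inch '[[[0,0,0.5],[0,0,0],1],[[0,0,0.6],[0,0,0],1],[[0,0,0.6],[0,0,0],1],[[0,0,0.6],[0,0,0],1],[[0,0,0],[0,0,0],1]]' ; python3 - <<'E'
from h import *
crop(cam('scene'),240,120,390,240,5,'s1.png')
E
```

```text
clock: 3.53
tool_pos: [0.6034, -0.2064, 0.0892]
tcp_rot: [-3.141, 0.006, -0.18]
force: [-0.6, 0.3, -0.4]
gripper_width: 0.0868
```

View pics/s1.png

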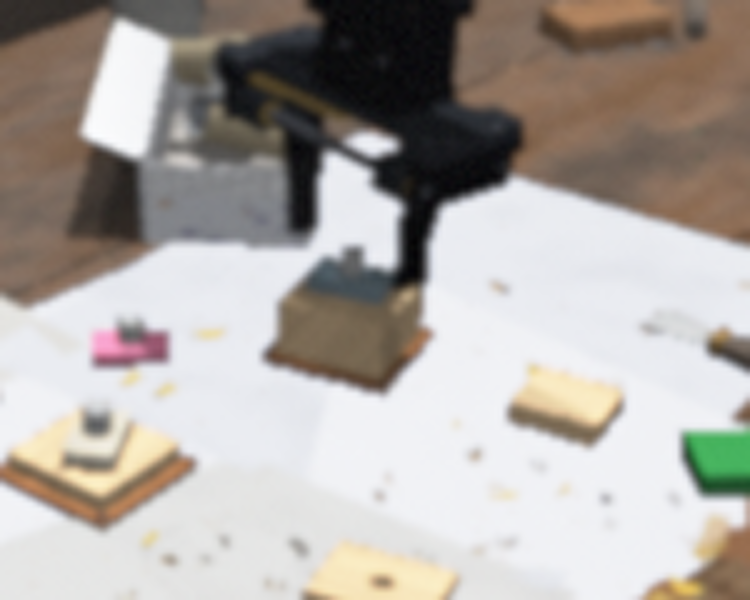

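```bash
python3 go.py 605.2 -207.3 80 -10;  python3 -m inch '[[[0,0,0],[0,0,0],1],[[0,0,0],[0,0,0],1],[[0,0,0],[0,0,0],1],[[0,0,0],[0,0,0],1],[[0,0,0],[0,0,0],1]]' >/dev/null;python3 go.py 605.2 -207.3 80 -10
```

```text
clk 3.58 pos [ 604.3 -206.5   91. ] rpy [-179.96    0.24  -10.27] w 86.8 F [-0.7  0.9  1.1]
turn units xyz [-0.01  0.06 -0.07] | shift now-axes [0.04 0.02 0.44] | shift after-turn axes [0.04 0.02 0.44]
clk 4.0 pos [ 606.3 -207.    94. ] rpy [ 1.7998e+02 -7.0000e-02 -1.0200e+01] w 87.0 F [-1.3 -0.3 -0. ]
turn units xyz [ 0.01 -0.02 -0.05] | shift now-axes [-0.04  0.02  0.56] | shift after-turn axes [-0.04  0.02  0.56]
```

```bash
python3 -m inch '[[[0,0,0.15],[0,0,0],1],[[0,0,0.15],[0,0,0],1],[[0,0,0.15],[0,0,0],1],[[-0.04,0,0.08],[0,0,0],1],[[0,0,0],[0,0,0],1]]' >/dev/null; python3 go.py 605.2 -207.3 80 -10;python3 -m inch '[[[0,0,0],[0,0,0],1],[[0,0,0],[0,0,0],1],[[0,0,0],[0,0,0],-1],[[0,0,0],[0,0,0],-1],[[0,0,0],[0,0,0],-1]]' 20 >/dev/null;python3 -m inch '[[[0,0,0],[0,0,0],-1],[[0,0,0],[0,0,0],-1],[[0,0,0],[0,0,0],-1],[[0,0,0],[0,0,0],-1],[[0,0,0],[0,0,0],-1]]' >/dev/null; python3 go.py 588.5 208.9 150 -61.3
```

```text
clk 4.42 pos [ 604.2 -206.5   79. ] rpy [-1.7999e+02  1.0000e-01 -1.0190e+01] w 87.0 F [ 0.3 -0.1 -0.2]
turn units xyz [-0.    0.03 -0.05] | shift now-axes [ 0.05  0.02 -0.04] | shift after-turn axes [ 0.05  0.02 -0.04]
clk 5.25 pos [ 605.  -206.7   80. ] rpy [179.99   0.   -10.18] w 41.7 F [-0.  -0.5 -0.1]
turn units xyz [ 0.   -0.   12.78] | shift now-axes [ -3.59 -16.25  -2.8 ] | shift after-turn axes [-14.9   -7.41  -2.8 ]
```

```bash
python3 -m inch '[[[0,0,0],[0,0,0],-1],[[0,0,0],[0,0,0],-1],[[0,0,0],[0,0,0],-1],[[0,0,0],[0,0,0],-1],[[0,0,0],[0,0,0],-1]]' >/dev/null;python3 -m inch '[[[0,0,0],[0,0,0],-1],[[0,0,0],[0,0,0],-1],[[0,0,0],[0,0,0],-1],[[0,0,0],[0,0,0],-1],[[0,0,0],[0,0,0],-1]]' >/dev/null; python3 go.py 588.5 208.9 150 -61.3
```

```text
clk 6.08 pos [ 605.  -206.7   80.1] rpy [179.99  -0.   -10.19] w 15.0 F [ 0.4 -0.4 -0.4]
turn units xyz [ 0.   -0.   12.78] | shift now-axes [ -3.59 -16.25  -2.8 ] | shift after-turn axes [-14.9  -7.4  -2.8]
```

```bash
python3 -m inch '[[[0,0,-0.1],[0,0,0],-1],[[0,0,-0.4],[0,0,0],-1],[[0,0,-0.8],[0,0,0],-1],[[0,0,-0.8],[0,0,0],-1],[[0,0,-0.7],[0,0,0],-1]]' >/dev/null;python3 -m inch '[[[-0.1,-0.4,0],[0,0,0],-1],[[-0.2,-0.8,0],[0,0,0],-1],[[-0.2,-1,0],[0,0,0],-1],[[-0.2,-1,0],[0,0,0],-1],[[-0.2,-1,0],[0,0,0],-1]]' >/dev/null;python3 -m inch '[[[-0.2,-1,0],[0,0,0],-1],[[-0.2,-1,0],[0,0,0],-1],[[-0.2,-1,0],[0,0,0],-1],[[-0.2,-1,0],[0,0,0],-1],[[-0.2,-1,0],[0,0,0],-1]]' >/dev/null; python3 go.py 588.5 208.9 150 -61.3
```

```text
clk 7.33 pos [598.1  30.  149.8] rpy [ 1.7999e+02  3.0000e-02 -1.0160e+01] w 15.2 F [ 0.8 -0.2 -0.6]
turn units xyz [1.000e-02 1.000e-02 1.279e+01] | shift now-axes [-1.64 -6.98 -0.01] | shift after-turn axes [-6.46 -3.1  -0.01]
```

```bash
python3 -m inch '[[[-0.2,-1,0],[0,0,0.5],-1],[[-0.2,-1,0],[0,0,0],-1],[[-0.2,-1,0],[0,0,0],-1],[[-0.3,-1,0],[0,0,0],-1],[[-0.3,-1,0],[0,0,0],-1]]' >/dev/null;python3 -m inch '[[[-0.2,-1,0],[0,0,0.2],-1],[[-0.2,-0.7,0],[0,0,0.6],-1],[[0,0,0],[0,0,1],-1],[[0,0,0],[0,0,1],-1],[[0,0,0],[0,0,1],-1]]' >/dev/null;python3 -m inch '[[[0,0,0],[0,0,1],-1],[[0,0,0],[0,0,1],-1],[[0,0,0],[0,0,1],-1],[[0,0,0],[0,0,1],-1],[[0,0,0],[0,0,1],-1]]' >/dev/null;python3 -m inch '[[[0,0,0],[0,0,1],-1],[[0,0,0],[0,0,1],-1],[[0,0,0],[0,0,1],-1],[[0,0,0],[0,0,0.5],-1],[[0,0,0],[0,0,0],-1]]' >/dev/null; python3 go.py 588.5 208.9 100 -61.3
```

```text
clk 9.0 pos [593.8 200.8 149.7] rpy [ 1.7996e+02  1.0000e-02 -6.1400e+01] w 15.3 F [-0.8  0.8 -0.1]
turn units xyz [ 0.01  0.   -0.02] | shift now-axes [-0.39  0.03  1.99] | shift after-turn axes [-0.39  0.03  1.99]
```

```bash
python3 -m inch '[[[-0.2,0,0.4],[0,0,0],-1],[[-0.2,0,0.8],[0,0,0],-1],[[0,0,1],[0,0,0],-1],[[0,0,0.8],[0,0,0],-1],[[0,0,0.5],[0,0,0],-1]]' >/dev/null;python3 -m inch '[[[0,0,0.2],[0,0,0],-1],[[0,0,0.1],[0,0,0],-1],[[0,0,0],[0,0,0],-1],[[0,0,0],[0,0,0],-1],[[0,0,0],[0,0,0],-1]]' >/dev/null; python3 go.py 588.5 208.9 42.6 -61.3;  python3 - <<'E'
from h import *
crop(cam('scene'),130,150,280,270,5,'s2.png')
E
```

```text
clk 9.83 pos [590.7 209.4  56.4] rpy [-1.7987e+02 -3.0000e-02 -6.1390e+01] w 15.1 F [ 0.7  0.7 -1. ]
turn units xyz [-0.03 -0.01 -0.02] | shift now-axes [-0.02  0.09  0.55] | shift after-turn axes [-0.02  0.09  0.55]
```

View pics/s2.png

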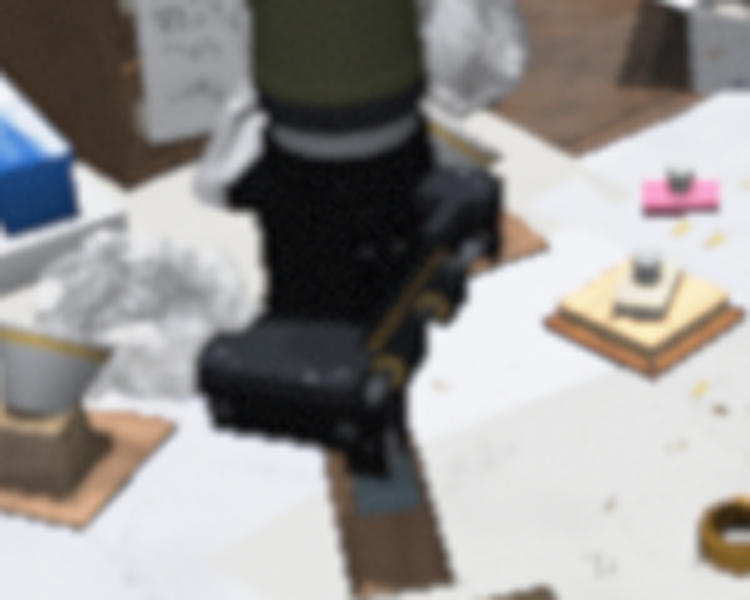

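```bash
python3 -m inch '[[[0,0.05,0.1],[0,0,0],-1],[[0,0,0.15],[0,0,0],-1],[[0,0,0.15],[0,0,0],-1],[[0,0,0.1],[0,0,0],-1],[[0,0,0],[0,0,0],-1]]' >/dev/null;python3 -m inch '[[[0,0,0.02],[0,0,0],-1],[[0,0,0.02],[0,0,0],-1],[[0,0,0],[0,0,0],-1],[[0,0,0],[0,0,0],-1],[[0,0,0],[0,0,0],-1]]' >/dev/null; python3 go.py 588.5 208.9 42.6 -61.3
```

```text
clk 10.72 pos [588.6 208.4  42. ] rpy [ 1.7999e+02 -1.0000e-02 -6.1380e+01] w 15.1 F [-2.4 -0.5  5.2]
turn units xyz [ 0.   -0.   -0.02] | shift now-axes [-0.02 -0.01 -0.02] | shift after-turn axes [-0.02 -0.01 -0.02]
```

```bash
python3 -m inch '[[[0,0,0],[0,0,0],0],[[0,0,0],[0,0,0],0],[[0,0,0],[0,0,0],0],[[0,0,0],[0,0,0],0],[[0,0,0],[0,0,0],0]]' >/dev/null;python3 -m inch '[[[0,0,-0.1],[0,0,0],0],[[0,0,-0.3],[0,0,0],0],[[0,0,-0.8],[0,0,0],0.3],[[0,0,-1],[0,0,0],0.3],[[0,0,-0.7],[0,0,0],0.3]]' ;python3 -m inch '[[[0,0,-0.7],[0,0,0],0.3],[[0,0,-0.5],[0,0,0],0.3],[[0,0,-0.2],[0,0,0],0.3],[[0,0,0],[0,0,0],0.3],[[0,0,0],[0,0,0],0.3]]' >/dev/null; python3 go.py 614.8 1.4 56 -61.4;  python3 - <<'E'
from h import *
c=cam('scene');crop(c,130,150,280,270,5,'s3.png')
c=cam('top');crop(c,140,110,240,200,5,'t3.png')
E
```

```text
clock: 11.55
tool_pos: [0.5892, 0.2089, 0.1165]
tcp_rot: [-3.14, -0.0, -1.071]
force: [1.0, -0.2, 0.3]
gripper_width: 0.0536
clk 11.97 pos [588.4 208.2 148.6] rpy [ 1.7996e+02 -1.0000e-02 -6.1390e+01] w 56.7 F [-0.6 -0.2 -0.5]
turn units xyz [ 0.01 -0.    0.  ] | shift now-axes [7.77 3.03 3.71] | shift after-turn axes [7.77 3.03 3.7 ]
```

View pics/s3.png

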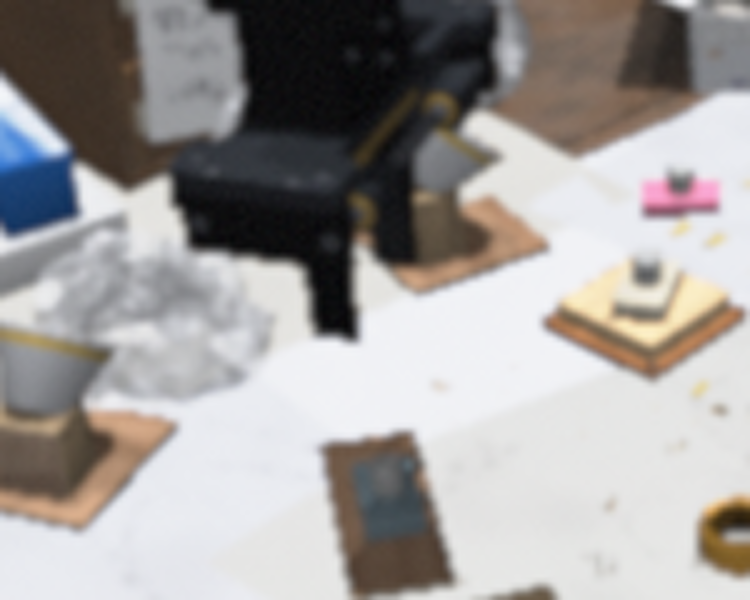

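Grey stands upright on the board (crop 390,495). Now to the cream pattern.

```bash
python3 -m inch '[[[0.5,0.2,0],[0,0,0],0.3],[[1,0.4,0],[0,0,0],0.3],[[1,0.4,0],[0,0,0],0.3],[[1,0.4,0],[0,0,0],0.3],[[1,0.4,0],[0,0,0],0.3]]' >/dev/null;python3 -m inch '[[[1,0.4,0],[0,0,0],0.3],[[1,0.4,0],[0,0,0],0.3],[[0.8,0.3,0],[0,0,0],0.3],[[0.4,0.1,0],[0,0,0.2],0.3],[[0,0,0],[0,0,0],0.3]]' >/dev/null;python3 -m inch '[[[0,0,0.4],[0,0,0],0.3],[[0,0,0.8],[0,0,0],0.3],[[0,0,0.8],[0,0,0],0.3],[[0,0,0.5],[0,0,0],0.3],[[0,0,0.3],[0,0,0],0.3]]' >/dev/null;python3 -m inch '[[[0,0,0.1],[0,0,0],0.3],[[0,0,0.1],[0,0,0],0.3],[[0,0,0],[0,0,0],0.3],[[0,0,0],[0,0,0],0.3],[[0,0,0],[0,0,0],0.3]]' >/dev/null; python3 go.py 614.8 1.4 56 -61.4;  python3 - <<'E'
from h import *
c=cam('scene');crop(c,180,120,330,240,5,'s4.png')
E
```

```text
clk 13.73 pos [615.7   3.6  75. ] rpy [-1.7992e+02 -5.0000e-02 -6.2190e+01] w 56.4 F [-0.4 -0.5  0.2]
turn units xyz [-0.02 -0.01 -0.2 ] | shift now-axes [0.06 0.07 0.76] | shift after-turn axes [0.06 0.07 0.76]
```

View pics/s4.png

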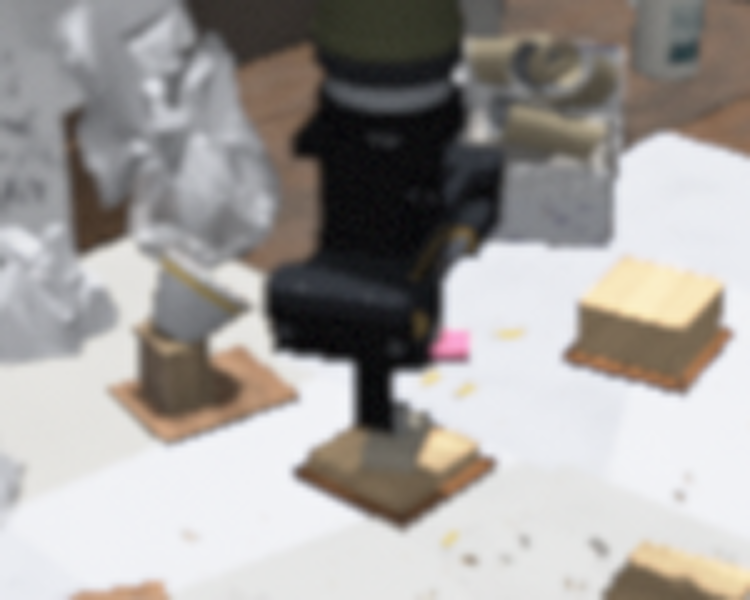

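```bash
python3 -m inch '[[[0.05,0.06,0.1],[0,0,0],0.3],[[0,0,0.2],[0,0,0],0.3],[[0,0,0.2],[0,0,0],0.3],[[0,0,0.15],[0,0,0],0.3],[[0,0,0.08],[0,0,0],0.3]]' >/dev/null;python3 -m inch '[[[0,0,0.03],[0,0,0],0.3],[[0,0,0],[0,0,0],0.3],[[0,0,0],[0,0,0],0.3],[[0,0,0],[0,0,0],-1],[[0,0,0],[0,0,0],-1]]' >/dev/null; python3 go.py 614.8 1.4 56 -61.4; python3 -m inch '[[[0,0,0],[0,0,0],-1],[[0,0,0],[0,0,0],-1],[[0,0,0],[0,0,0],-1],[[0,0,0],[0,0,0],-1],[[0,0,0],[0,0,0],-1]]' >/dev/null;python3 -m inch '[[[0,0,0],[0,0,0],-1],[[0,0,0],[0,0,0],-1],[[0,0,0],[0,0,0],-1],[[0,0,0],[0,0,0],-1],[[0,0,0],[0,0,0],-1]]';python3 go.py 604 -207.5 150 -79
```

```text
clk 14.62 pos [614.4   1.8  55.3] rpy [-1.7998e+02 -2.0000e-02 -6.2190e+01] w 49.3 F [-0.1 -0.1  0.1]
turn units xyz [-0.  -0.  -0.2] | shift now-axes [ 0.02 -0.01 -0.03] | shift after-turn axes [ 0.02 -0.01 -0.03]
clock: 15.45
tool_pos: [0.6143, 0.0016, 0.0551]
tcp_rot: [3.142, -0.0, -1.085]
force: [-0.3, -0.8, 0.1]
gripper_width: 0.0152
clk 15.45 pos [614.3   1.6  55.1] rpy [ 1.800e+02 -1.000e-02 -6.219e+01] w 15.2 F [-0.3 -0.8  0.1]
turn units xyz [-0.  -0.   4.2] | shift now-axes [ 7.21  4.27 -3.8 ] | shift after-turn axes [ 8.13  2.   -3.8 ]
```

```bash
python3 -m inch '[[[0,0,-0.1],[0,0,0],-1],[[0,0,-0.4],[0,0,0.3],-1],[[0,0,-0.8],[0,0,1],-1],[[0,0,-0.9],[0,0,1],-1],[[0,0,-0.9],[0,0,1],-1]]' >/dev/null;python3 -m inch '[[[0,0,-0.5],[0,0,1],-1],[[0.4,0.1,-0.2],[0,0,0],-1],[[0.7,0.2,0],[0,0,0],-1],[[1,0.2,0],[0,0,0],-1],[[1,0.2,0],[0,0,0],-1]]' >/dev/null;python3 -m inch '[[[1,0.3,0],[0,0,0],-1],[[1,0.3,0],[0,0,0],-1],[[1,0.3,0],[0,0,0],-1],[[0.9,0.2,0],[0,0,0],-1],[[0.5,0.1,0],[0,0,0],-1]]' >/dev/null;python3 -m inch '[[[0,0,0],[0,0,0],-1],[[0,0,0],[0,0,0],-1],[[0,0,0],[0,0,0],-1],[[0,0,0],[0,0,0],-1],[[0,0,0],[0,0,0],-1]]' >/dev/null;python3 go.py 604 -207.5 79.4 -79.7;  python3 - <<'E'
from h import *
c=cam('scene');crop(c,240,120,390,240,5,'s5.png')
E
```

```text
clk 17.12 pos [ 602.5 -189.1  150.1] rpy [-1.7999e+02  4.0000e-02 -7.9210e+01] w 15.2 F [ 1.1 -0.3 -0.6]
turn units xyz [-0.    0.01  0.12] | shift now-axes [0.73 0.08 2.83] | shift after-turn axes [0.73 0.07 2.83]
```

View pics/s5.png

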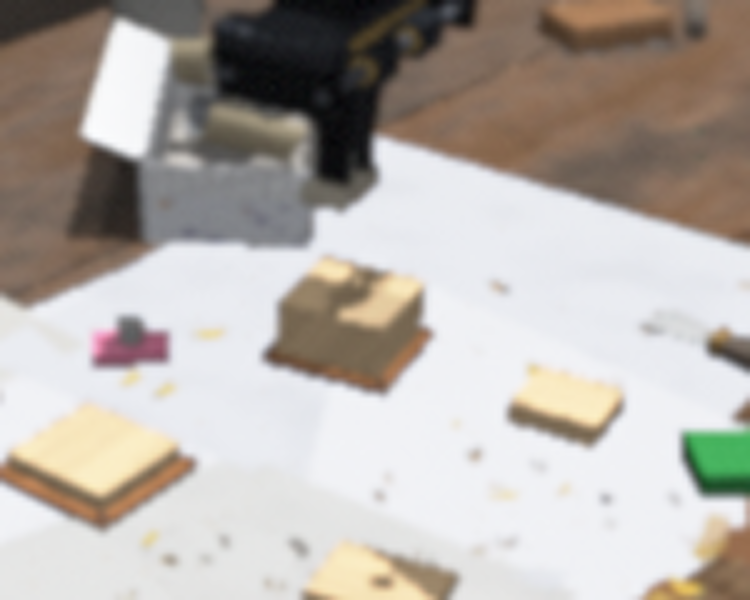

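```bash
python3 -m inch '[[[0.3,0.08,0.3],[0,0,0.1],-1],[[0.43,0,0.6],[0,0,0],-1],[[0,0,0.6],[0,0,0],-1],[[0,0,0.5],[0,0,0],-1],[[0,0,0.2],[0,0,0],-1]]' >/dev/null;python3 -m inch '[[[0,0,0.1],[0,0,0],-1],[[0,0,0.1],[0,0,0],-1],[[0,0,0],[0,0,0],-1],[[0,0,0],[0,0,0],-1],[[0,0,0],[0,0,0],-1]]' >/dev/null;python3 go.py 604 -207.5 79.4 -79.7
```

```text
clk 18.0 pos [ 604.  -209.7   90.9] rpy [-1.7993e+02 -5.0000e-02 -7.9770e+01] w 14.9 F [-0.1  0.2 -0.3]
turn units xyz [-0.02 -0.01 -0.02] | shift now-axes [-0.09 -0.02  0.46] | shift after-turn axes [-0.08 -0.02  0.46]
```

```bash
python3 -m inch '[[[0,0,0],[0,0,0],-1],[[0,0,0],[0,0,0],-1],[[0,0,0.1],[0,0,0],-1],[[0,0,0.1],[0,0,0],-1],[[0,0,0.1],[0,0,0],-1]]' >/dev/null;python3 -m inch '[[[0,0,0.05],[0,0,0],-1],[[0,0,0.03],[0,0,0],-1],[[0,0,0.02],[0,0,0],-1],[[0,0,0],[0,0,0],-1],[[0,0,0],[0,0,0],-1]]' >/dev/null;python3 go.py 604 -207.5 79.4 -79.7
```

```text
clk 18.83 pos [ 603.5 -209.6   80.1] rpy [-1.800e+02 -1.000e-02 -7.979e+01] w 15.2 F [-0.2 -0.  -0.3]
turn units xyz [-0.   -0.   -0.02] | shift now-axes [-0.08 -0.04  0.03] | shift after-turn axes [-0.08 -0.04  0.03]
```

```bash
python3 -m inch '[[[-0.07,-0.02,0],[0,0,0],-1],[[0,0,0],[0,0,0],-1],[[0,0,0.02],[0,0,0],-1],[[0,0,0.02],[0,0,0],-1],[[0,0,0],[0,0,0],-1]]' >/dev/null;python3 -m inch '[[[0,0,0.02],[0,0,0],-1],[[0,0,0],[0,0,0],-1],[[0,0,0],[0,0,0],-1],[[0,0,0],[0,0,0],-1],[[0,0,0],[0,0,0],-1]]' >/dev/null;python3 go.py 604 -207.5 79.4 -79.7
```

```text
clk 19.67 pos [ 603.7 -207.8   79. ] rpy [-1.7999e+02 -1.0000e-02 -7.9790e+01] w 15.0 F [-2.3  0.5  5.4]
turn units xyz [-0.   -0.   -0.02] | shift now-axes [-0.01 -0.02 -0.02] | shift after-turn axes [-0.01 -0.02 -0.02]
```

```bash
python3 -m inch '[[[0,0,0],[0,0,0],0.3],[[0,0,0],[0,0,0],0.3],[[0,0,0],[0,0,0],0.3],[[0,0,0],[0,0,0],0.3],[[0,0,0],[0,0,0],0.3]]' >/dev/null;python3 -m inch '[[[0,0,-0.1],[0,0,0],1],[[0,0,-0.3],[0,0,0],1],[[0,0,-0.8],[0,0,0],1],[[0,0,-0.8],[0,0,-1],1],[[0,0,-0.7],[0,0,-1],1]]' ;python3 -m inch '[[[0,0,-0.2],[0,0,-1],1],[[0,0,0],[0,0,-1],1],[[0,0,0],[0,0,-1],1],[[0,0,0],[0,0,-1],1],[[0,0,0],[0,0,-1],1]]' >/dev/null;python3 -m inch '[[[0,0,0],[0,0,-1],1],[[0,0,0],[0,0,-1],1],[[0,0,0],[0,0,-1],1],[[0,0,0],[0,0,-1],1],[[0,0,0],[0,0,-1],1]]' >/dev/null;python3 -m inch '[[[0,0,0],[0,0,-1],1],[[0,0,0],[0,0,-1],1],[[0,0,0],[0,0,-1],1],[[0,0,0],[0,0,-1],1],[[0,0,0],[0,0,-1],1]]' >/dev/null;python3 -m inch '[[[0,0,0],[0,0,-1],1],[[0,0,0],[0,0,-1],1],[[0,0,0],[0,0,-1],1],[[0,0,0],[0,0,-1],1],[[0,0,0],[0,0,-1],1]]' >/dev/null; python3 -m inch '[[[0,0,0],[0,0,-1],1],[[0,0,0],[0,0,-1],1],[[0,0,0],[0,0,-1],1],[[0,0,0],[0,0,-1],1],[[0,0,0],[0,0,-1],1]]' >/dev/null;python3 go.py 464 231.9 150 65; python3 - <<'E'
from h import *
c=cam('top'); np.savez('top1.npz',**c); crop(c,240,135,295,195,10,'low1.png'); crop(c,330,140,390,200,10,'tall1.png');crop(c,140,110,400,300,3,'topc1.png')
E
```

```text
clock: 20.5
tool_pos: [0.6037, -0.2073, 0.1474]
tcp_rot: [-3.141, 0.0, -1.249]
force: [0.5, -1.5, 0.1]
gripper_width: 0.0741
clk 22.58 pos [ 603.5 -207.4  151.4] rpy [-179.98    0.     28.43] w 86.9 F [-0.   0.8  0.9]
turn units xyz [-0.01 -0.   -9.14] | shift now-axes [  3.46 -18.11   0.06] | shift after-turn axes [ 13.57 -12.48   0.05]
```

View pics/topc1.png

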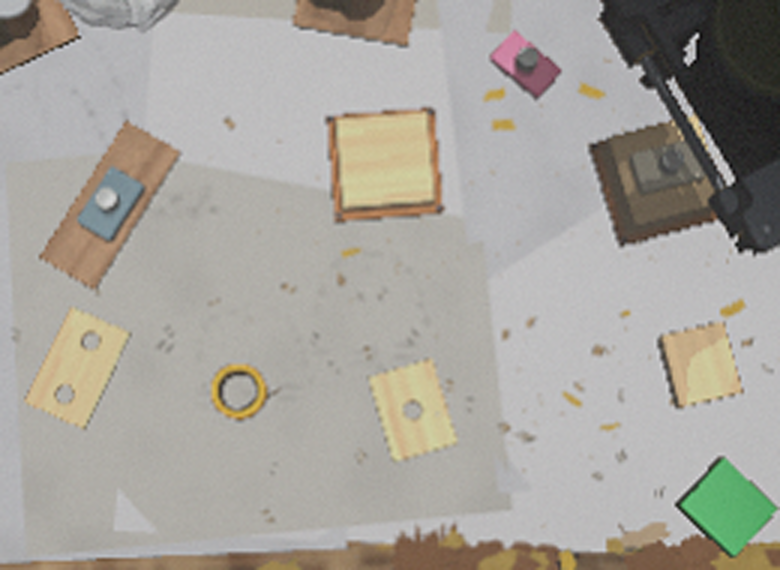

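View pics/low1.png

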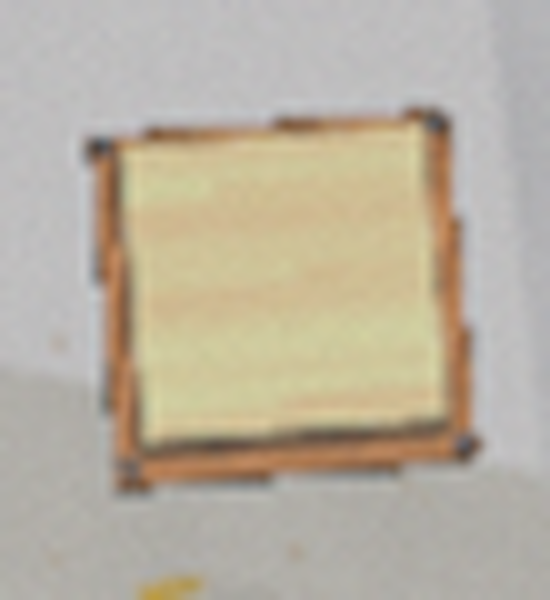

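```bash
python3 -m inch '[[[0,0,0],[0,0,-1],1],[[0,0,0],[0,0,-1],1],[[0,0,0],[0,0,-1],1],[[0,0,0],[0,0,-1],1],[[0,0,0],[0,0,-1],1]]' >/dev/null;python3 -m inch '[[[0,0,0],[0,0,-1],1],[[0,0,0],[0,0,-1],1],[[0,0,0],[0,0,-1],1],[[0,0,0],[0,0,-1],1],[[0.4,-0.4,0],[0,0,-0.15],1]]' >/dev/null;python3 -m inch '[[[0.8,-0.7,0],[0,0,0],1],[[1,-0.9,0],[0,0,0],1],[[1,-0.9,0],[0,0,0],1],[[1,-0.9,0],[0,0,0],1],[[1,-0.9,0],[0,0,0],1]]' >/dev/null;python3 -m inch '[[[1,-0.9,0],[0,0,0],1],[[1,-0.9,0],[0,0,0],1],[[1,-0.9,0],[0,0,0],1],[[1,-0.9,0],[0,0,0],1],[[1,-0.9,0],[0,0,0],1]]' >/dev/null;python3 go.py 464 231.9 150 65
```

```text
clk 24.3 pos [502.3 123.2 151.2] rpy [1.7998e+02 4.0000e-02 6.4690e+01] w 87.1 F [-0.1 -0.1  0.2]
turn units xyz [ 0.01  0.01 -0.08] | shift now-axes [ 3.28 -3.25  0.04] | shift after-turn axes [ 3.29 -3.23  0.05]
```

```bash
python3 -m inch '[[[1,-1,0],[0,0,0],1],[[1,-1,0],[0,0,0],1],[[0.8,-0.8,0],[0,0,0],1],[[0.4,-0.4,0],[0,0,-0.08],1],[[0,0,0],[0,0,0],1]]' >/dev/null;python3 -m inch '[[[0,0,0.3],[0,0,0],1],[[0,0,0.8],[0,0,0],1],[[0,0,1],[0,0,0],1],[[0,0,0.8],[0,0,0],1],[[0,0,0.5],[0,0,0],1]]' >/dev/null;python3 -m inch '[[[0,0,0.2],[0,0,0],1],[[0,0,0.1],[0,0,0],1],[[0,0,0],[0,0,0],1],[[0,0,0],[0,0,0],1],[[0,0,0],[0,0,0],1]]' >/dev/null;python3 go.py 464 231.9 24 65;  python3 - <<'E'
from h import *
c=cam('scene');crop(c,130,180,280,300,5,'s6.png')
E
```

```text
clk 25.55 pos [466.6 227.6  59.6] rpy [ 1.7991e+02 -6.0000e-02  6.5110e+01] w 86.8 F [-0.   0.7  0.7]
turn units xyz [ 0.02 -0.02  0.03] | shift now-axes [ 0.11 -0.17  1.42] | shift after-turn axes [ 0.11 -0.17  1.42]
```

View pics/s6.png

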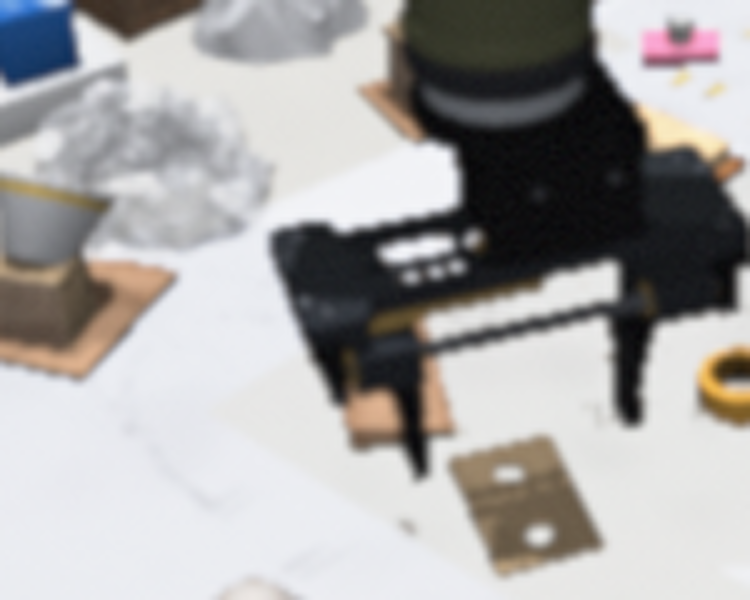

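```bash
python3 -m inch '[[[0.11,-0.17,0.1],[0,0,0],1],[[0,0,0.3],[0,0,0],1],[[0,0,0.3],[0,0,0],1],[[0,0,0.2],[0,0,0],1],[[0,0,0.1],[0,0,0],1]]' >/dev/null;python3 -m inch '[[[0,0,0.1],[0,0,0],1],[[0,0,0.05],[0,0,0],1],[[0,0,0.05],[0,0,0],1],[[0,0,0],[0,0,0],1],[[0,0,0],[0,0,0],1]]' >/dev/null;python3 go.py 464 231.9 24 65
```

```text
clk 26.43 pos [463.2 231.6  28.6] rpy [179.99  -0.    65.13] w 87.0 F [-0.   0.2 -0.1]
turn units xyz [ 0.   -0.    0.03] | shift now-axes [0.03 0.03 0.18] | shift after-turn axes [0.03 0.03 0.18]
```

```bash
python3 -m inch '[[[0.02,0.03,0.06],[0,0,0],1],[[0,0,0.06],[0,0,0],1],[[0,0,0.06],[0,0,0],1],[[0,0,0],[0,0,0],1],[[0,0,0],[0,0,0],1]]' >/dev/null;python3 go.py 464 231.9 24 65;python3 -m inch '[[[0,0,0],[0,0,0],-0.2],[[0,0,0],[0,0,0],-0.2],[[0,0,0],[0,0,0],-0.2],[[0,0,0],[0,0,0],-0.2],[[0,0,0],[0,0,0],-0.2]]' 20 >/dev/null;python3 -m inch '[[[0,0,0],[0,0,0],-0.2],[[0,0,0],[0,0,0],-0.2],[[0,0,0],[0,0,0],-0.2],[[0,0,0],[0,0,0],-0.2],[[0,0,0],[0,0,0],-0.2]]' >/dev/null;python3 go.py 464 231.9 24 65
```

```text
clk 26.85 pos [463.9 231.7  23.9] rpy [-1.7999e+02  1.0000e-02  6.5130e+01] w 87.0 F [ 0.1 -0.4  1.2]
turn units xyz [-0.    0.    0.03] | shift now-axes [ 0.01  0.   -0.  ] | shift after-turn axes [ 0.01  0.   -0.  ]
clk 27.68 pos [464.  231.7  24. ] rpy [180.     0.    65.13] w 49.4 F [-0.1 -0.2  0.3]
turn units xyz [0.   0.   0.03] | shift now-axes [ 0.01 -0.    0.  ] | shift after-turn axes [ 0.01 -0.    0.  ]
```

```bash
python3 -m inch '[[[0,0,-0.1],[0,0,0],-0.2],[[0,0,-0.3],[0,0,0],-0.2],[[0,0,-0.8],[0,0,0],-0.2],[[0,0,-0.8],[0,0,-0.5],-0.2],[[0,0,-0.8],[0,0,-1],-0.2]]' >/dev/null; python3 -m inch '[[[0,0,-0.6],[0,0,-1],-0.2],[[0,0,-0.4],[0,0,-1],-0.2],[[0,0,-0.2],[0,0,-1],-0.2],[[0,0,0],[0,0,-1],-0.2],[[0,0,0],[0,0,-1],-0.2]]' >/dev/null;python3 -m inch '[[[0,0,0],[0,0,-0.7],-0.2],[[0,0,0],[0,0,0],-0.2],[[0,0,0],[0,0,0],-0.2],[[0,0,0],[0,0,0],-0.2],[[0,0,0],[0,0,0],-0.2]]' >/dev/null;python3 go.py 618.5 0.5 70 94;  python3 - <<'E'
from h import *
c=cam('scene');crop(c,130,150,280,270,5,'s7.png')
E
```

```text
clk 28.93 pos [463.9 231.7 124.1] rpy [1.7999e+02 1.0000e-02 9.3890e+01] w 49.7 F [ 0.   0.1 -0.9]
turn units xyz [ 0.    0.   -0.03] | shift now-axes [-9.65  5.54  2.17] | shift after-turn axes [-9.66  5.52  2.17]
```

View pics/s7.png

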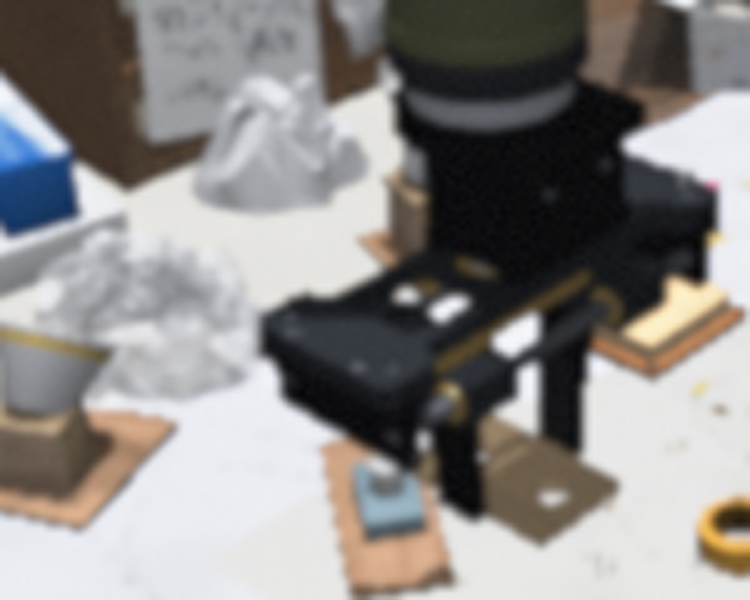

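```bash
python3 -m inch '[[[-0.4,0.2,0],[0,0,0],-0.2],[[-0.8,0.5,0],[0,0,0],-0.2],[[-1,0.6,0],[0,0,0],-0.2],[[-1,0.6,0],[0,0,0],-0.2],[[-1,0.6,0],[0,0,0],-0.2]]' >/dev/null; python3 -m inch '[[[-1,0.6,0],[0,0,0],-0.2],[[-1,0.6,0],[0,0,0],-0.2],[[-1,0.6,0],[0,0,0],-0.2],[[-1,0.6,0],[0,0,0],-0.2],[[-0.8,0.4,0],[0,0,0],-0.2]]' >/dev/null; python3 -m inch '[[[-0.5,0.2,0.3],[0,0,0],-0.2],[[-0.15,0.05,0.6],[0,0,0],-0.2],[[0,0,0.6],[0,0,0],-0.2],[[0,0,0.4],[0,0,0],-0.2],[[0,0,0.2],[0,0,0],-0.2]]' >/dev/null; python3 -m inch '[[[0,0,0],[0,0,0],-0.2],[[0,0,0],[0,0,0],-0.2],[[0,0,0],[0,0,0],-0.2],[[0,0,0],[0,0,0],-0.2],[[0,0,0],[0,0,0],-0.2]]' >/dev/null;python3 go.py 618.5 0.5 44.5 94
```

```text
clk 30.65 pos [619.4   0.8  72.3] rpy [1.7993e+02 2.0000e-02 9.3950e+01] w 49.5 F [ 0.2 -0.3  0.2]
turn units xyz [ 0.02  0.01 -0.01] | shift now-axes [-0.01 -0.04  1.11] | shift after-turn axes [-0.01 -0.04  1.11]
```

```bash
python3 -m inch '[[[0,-0.03,0.2],[0,0,0],-0.2],[[0,0,0.3],[0,0,0],-0.2],[[0,0,0.3],[0,0,0],-0.2],[[0,0,0.15],[0,0,0],-0.2],[[0,0,0.05],[0,0,0],-0.2]]' >/dev/null; python3 -m inch '[[[0,0,0.03],[0,0,0],-0.2],[[0,0,0],[0,0,0],-0.2],[[0,0,0],[0,0,0],-0.2],[[0,0,0],[0,0,0],-0.2],[[0,0,0],[0,0,0],-0.2]]' >/dev/null;python3 go.py 618.5 0.5 44.3 94;  python3 - <<'E'
from h import *
c=cam('scene');crop(c,180,120,330,240,5,'s8.png')
E
```

```text
clk 31.48 pos [6.184e+02 5.000e-01 4.610e+01] rpy [1.7997e+02 1.0000e-02 9.3930e+01] w 49.4 F [ 0.6 -0.2 -0.4]
turn units xyz [ 0.01  0.   -0.02] | shift now-axes [-0.    0.    0.07] | shift after-turn axes [-0.    0.    0.07]
```

View pics/s8.png

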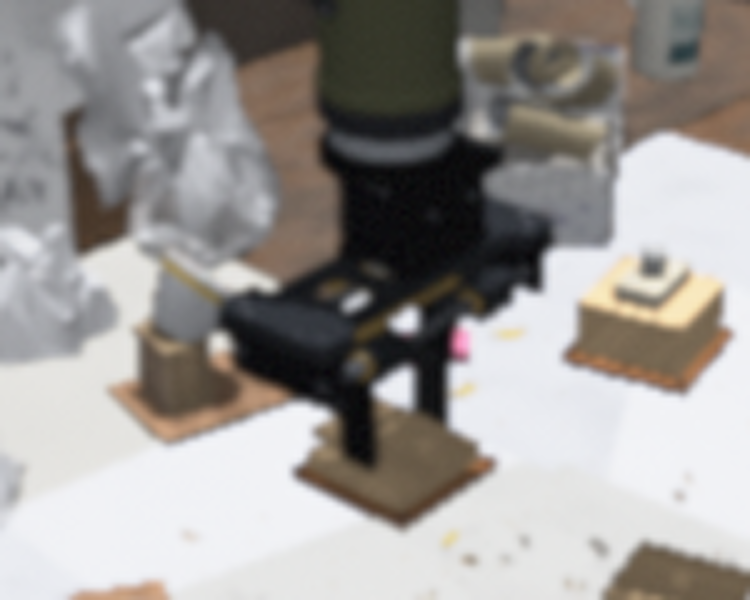

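```bash
python3 -m inch '[[[0,0,0.03],[0,0,0],-0.2],[[0,0,0.03],[0,0,0],-0.2],[[0,0,0.02],[0,0,0],-0.2],[[0,0,0],[0,0,0],-0.2],[[0,0,0],[0,0,0],-0.2]]' >/dev/null; python3 go.py 618.5 0.5 44.3 94
```

```text
clk 31.95 pos [6.182e+02 5.000e-01 4.400e+01] rpy [1.800e+02 2.000e-02 9.393e+01] w 49.3 F [-1.9 -0.3  1.8]
turn units xyz [ 0.    0.   -0.02] | shift now-axes [ 0.    0.01 -0.01] | shift after-turn axes [ 0.    0.01 -0.01]
```

```bash
python3 -m inch '[[[0,0,0],[0,0,0],0.6],[[0,0,0],[0,0,0],0.6],[[0,0,0],[0,0,0],0.6],[[0,0,0],[0,0,0],0.6],[[0,0,0],[0,0,0],0.6]]' >/dev/null; python3 -m inch '[[[0,0,-0.1],[0,0,0],1],[[0,0,-0.3],[0,0,0],1],[[0,0,-0.8],[0,0,0],1],[[0,0,-1],[0,0,0],1],[[0,0,-1],[0,0,0],1]]' ; python3 -m inch '[[[0,0,-0.6],[0,0,0],1],[[0,0,-0.3],[0,0,0],1],[[0,0,0],[0,0,0],1],[[0,0,0],[0,0,0],1],[[0,0,0],[0,0,0],1]]' ;python3 go.py 461.4 -233.5 150 103; python3 - <<'E'
from h import *
print(robot.get_state()['joints'])
c=cam('top'); np.savez('top2.npz',**c); crop(c,240,110,400,250,5,'t2.png'); crop(c,350,210,400,250,12,'t2b.png')
E
```

```text
clock: 32.78
tool_pos: [0.6178, 0.0007, 0.1249]
tcp_rot: [-3.141, -0.0, 1.64]
force: [1.3, -0.7, 0.8]
gripper_width: 0.0863
clock: 33.2
tool_pos: [0.6173, 0.0002, 0.1448]
tcp_rot: [-3.139, -0.0, 1.639]
force: [0.4, -0.3, -0.6]
gripper_width: 0.087
clk 33.2 pos [6.173e+02 2.000e-01 1.448e+02] rpy [-179.86   -0.     93.92] w 87.0 F [ 0.4 -0.3 -0.6]
turn units xyz [-0.03 -0.   -2.27] | shift now-axes [-8.9  -6.86 -0.19] | shift after-turn axes [-7.71 -8.18 -0.21]
[ 0.68716909  0.48467025 -0.94234415  1.63180581  0.4096224   1.23957255
  1.30206554]
```

View pics/t2.png

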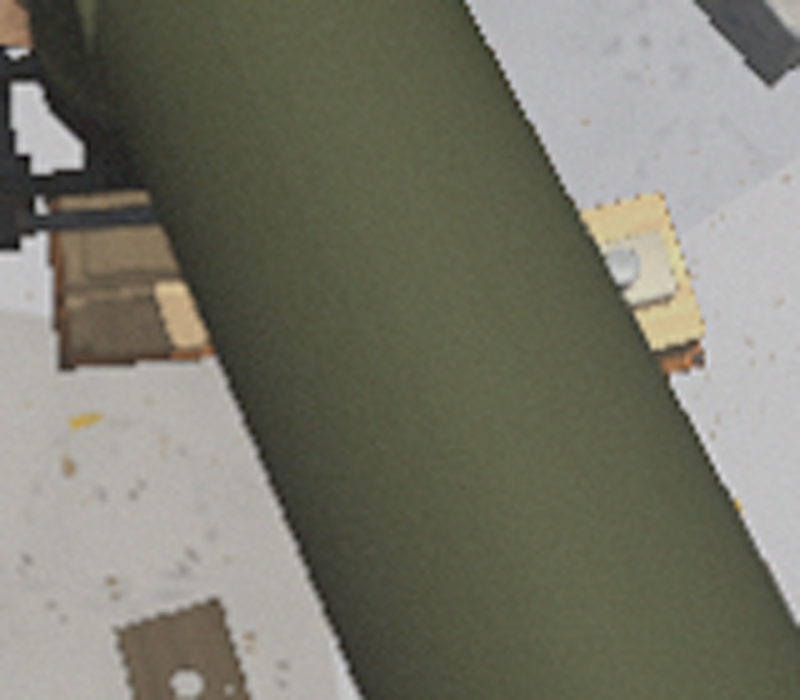

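View pics/t2b.png

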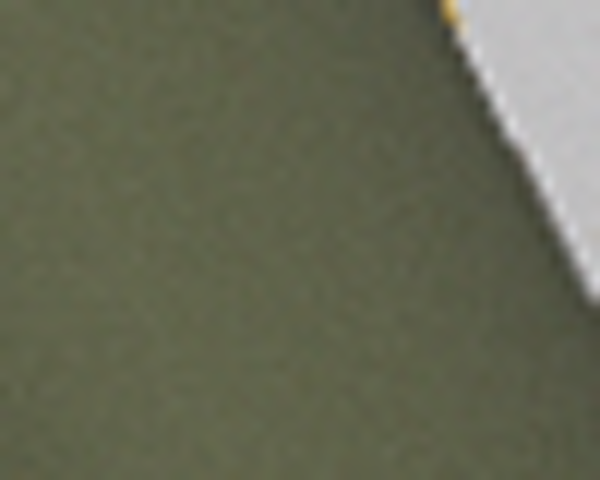

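```bash
python3 -m inch '[[[0,0,0],[0,0,0.5],1],[[0,0,0],[0,0,1],1],[[0,0,0],[0,0,1],1],[[0,0,0],[0,0,1],1],[[0,0,0],[0,0,1],1]]' >/dev/null
python3 -m inch '[[[0,0,0],[0,0,1],1],[[0,0,0],[0,0,1],1],[[0,0,0],[0,0,1],1],[[0,0,0],[0,0,1],1],[[0,0,0],[0,0,1],1]]' >/dev/null
python3 -m inch '[[[0,0,0],[0,0,1],1],[[0,0,0],[0,0,1],1],[[0,0,0],[0,0,1],1],[[0,0,0],[0,0,1],1],[[0,0,0],[0,0,1],1]]' >/dev/null
python3 -m inch '[[[0,0,0],[0,0,1],1],[[0,0,0],[0,0,1],1],[[0,0,0],[0,0,1],1],[[0,0,0],[0,0,1],1],[[0,0,0],[0,0,1],1]]' >/dev/null
python3 -m inch '[[[0,0,0],[0,0,1],1],[[0,0,0],[0,0,1],1],[[0,0,0],[0,0,1],1],[[0,0,0],[0,0,1],1],[[0,0,0],[0,0,1],1]]' >/dev/null
python3 -m inch '[[[0,0,0],[0,0,1],1],[[0,0,0],[0,0,1],1],[[0,0,0],[0,0,1],1],[[0,0,0],[0,0,1],1],[[0,0,0],[0,0,1],1]]' >/dev/null
python3 -m inch '[[[0,0,0],[0,0,1],1],[[0,0,0],[0,0,1],1],[[0,0,0],[0,0,1],1],[[0,0,0],[0,0,1],1],[[0,0,0],[0,0,1],1]]' >/dev/null
python3 go.py 461.4 -233.5 150 -77; python3 - <<'E'
from h import *
print(robot.get_state()['joints'])
c=cam('top'); np.savez('top3.npz',**c); crop(c,240,110,400,250,5,'t3.png'); crop(c,350,210,400,250,12,'t3b.png')
E
```

```text
clk 36.17 pos [6.173e+02 4.000e-01 1.447e+02] rpy [ 1.799e+02  1.100e-01 -4.426e+01] w 87.2 F [-0.2  0.3 -1. ]
turn units xyz [0.03 0.02 8.18] | shift now-axes [ 2.06 11.06 -0.2 ] | shift after-turn axes [ 7.71  8.18 -0.21]
[ 0.37638195  0.36543293 -0.51652256  1.64206701  0.19109627  1.18740474
 -0.95652588]
```

View pics/t3.png

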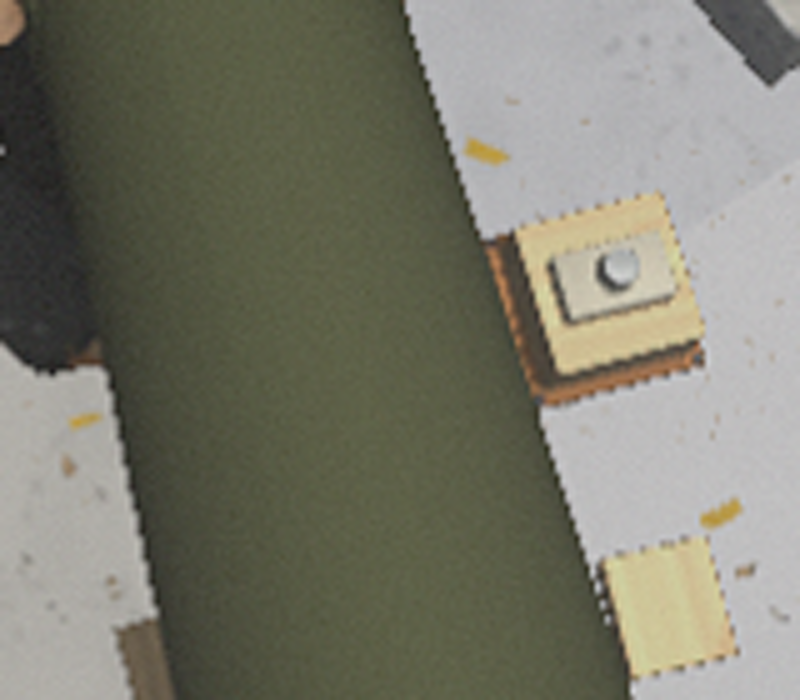

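View pics/t3b.png

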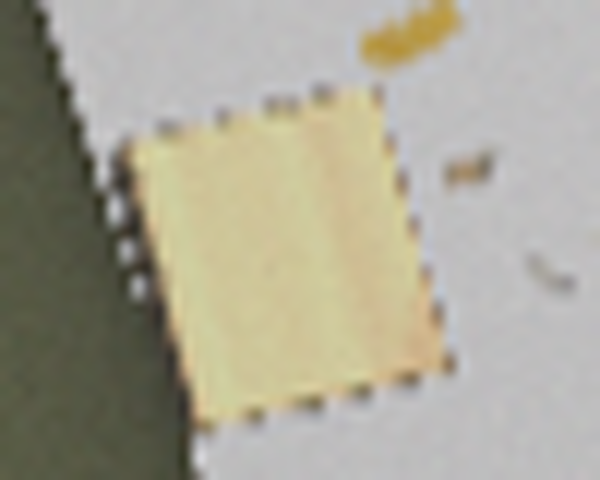

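```bash
python3 - <<'E'
from poly import *
c=dict(np.load('top3.npz'))
print('s18',poly(c,[(130,145),(380,92),(450,368),(200,425)],(350,210),.018,12))
print('tall',poly(c,[(515,228),(658,192),(703,340),(558,378)],(240,110),.044,5))
print('cream',poly(c,[(552,255),(665,232),(677,293),(570,322)],(240,110),.056,5))
print('pin',poly(c,[(619,268)],(240,110),.072,5))
E
python3 go.py 461.5 -233.5 150 -77
```

```text
s18 (array([ 461.4, -234.1]), array([48.6, 53. , 48.4, 53.5]), array([11.4, 11.7, 12. , 11.9]))
tall (array([ 603. , -206.6]), array([67.3, 70.2, 67.7, 70.4]), array([14.3, 14. , 14.5, 13.6]))
cream (array([ 603.7, -207.5]), array([51.8, 28. , 49.7, 31. ]), array([11.6,  8.2, 15.1, 12.6]))
pin (array([ 602.8, -205.2]), array([0.]), array([], dtype=float64))
clk 36.22 pos [6.174e+02 5.000e-01 1.447e+02] rpy [ 1.799e+02  1.000e-01 -4.443e+01] w 86.9 F [-0.3  0.4  0.2]
turn units xyz [0.03 0.02 8.14] | shift now-axes [ 2.1  11.05 -0.2 ] | shift after-turn axes [ 7.72  8.18 -0.21]
```

```bash

python3 -m inch '[[[0,0,0],[0,0,1],1],[[0,0,0],[0,0,1],1],[[0,0,0],[0,0,1],1],[[0,0,0],[0,0,1],1],[[0,0,0],[0,0,1],1]]' >/dev/null
python3 -m inch '[[[0,0,0],[0,0,1],1],[[0,0,0],[0,0,1],1],[[0,0,0],[0,0,1],1],[[0,0,0],[0,0,0.4],1],[[0.5,0.5,0],[0,0,0],1]]' >/dev/null
python3 -m inch '[[[0.9,1,0],[0,0,0],1],[[0.9,1,0],[0,0,0],1],[[0.9,1,0],[0,0,0],1],[[0.9,1,0],[0,0,0],1],[[0.9,1,0],[0,0,0],1]]' >/dev/null
python3 go.py 461.5 -233.8 60 -78
```

```text
clk 37.47 pos [ 508.8 -152.   145.2] rpy [ 1.7991e+02  4.0000e-02 -7.7560e+01] w 86.9 F [ 0.7 -0.3 -0.9]
turn units xyz [0.02 0.01 0.11] | shift now-axes [2.79 2.55 3.41] | shift after-turn axes [2.81 2.53 3.41]
```

```bash

python3 -m inch '[[[0.9,0.9,0],[0,0,0],1],[[0.9,0.8,0],[0,0,0],1],[[0.5,0.4,0],[0,0,0],1],[[0.1,0.1,0],[0,0,0.05],1],[[0,0,0],[0,0,0],1]]' >/dev/null
python3 -m inch '[[[0,0,0.3],[0,0,0],1],[[0,0,0.8],[0,0,0],1],[[0,0,0.8],[0,0,0],1],[[0,0,0.7],[0,0,0],1],[[0,0,0.5],[0,0,0],1]]' >/dev/null
python3 -m inch '[[[0,0,0.2],[0,0,0],1],[[0,0,0.1],[0,0,0],1],[[0,0,0],[0,0,0],1],[[0,0,0],[0,0,0],1],[[0,0,0],[0,0,0],1]]' >/dev/null
python3 go.py 461.5 -233.8 32 -78; python3 - <<'E'
from h import *
c=cam('scene');crop(c,290,130,440,250,5,'s9.png')
E
```

```text
clk 38.72 pos [ 470.5 -221.3   62.2] rpy [-1.7992e+02 -6.0000e-02 -7.7830e+01] w 86.8 F [ 0.   0.3 -0.3]
turn units xyz [-0.02 -0.02  0.04] | shift now-axes [0.41 0.46 1.21] | shift after-turn axes [0.41 0.46 1.21]
```

View pics/s9.png

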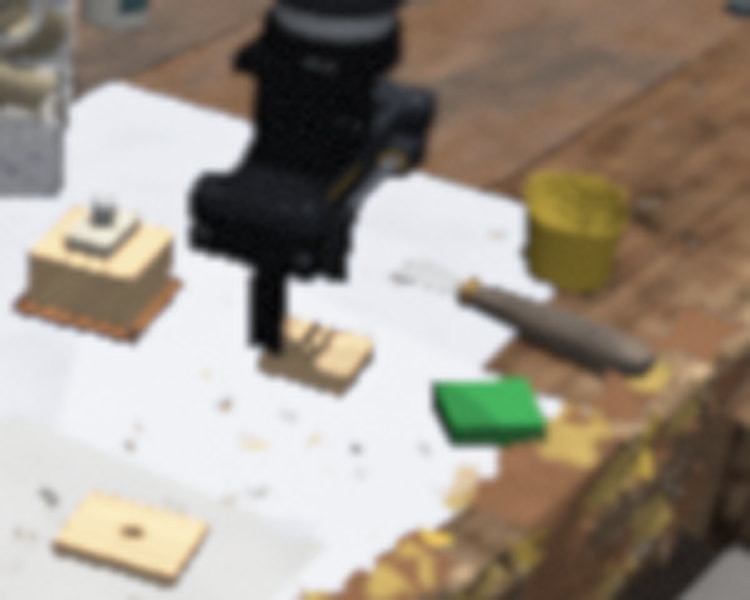

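```bash

python3 -m inch '[[[0.2,0.2,0],[0,0,0],1],[[0.2,0.25,0],[0,0,0],1],[[0,0,0],[0,0,0],1],[[0,0,0],[0,0,0],1],[[0,0,0],[0,0,0],1]]' >/dev/null
python3 go.py 461.5 -233.8 30 -78
python3 -m inch '[[[0,0,0.2],[0,0,0],1],[[0,0,0.3],[0,0,0],1],[[0,0,0.3],[0,0,0],1],[[0,0,0.2],[0,0,0],1],[[0,0,0.1],[0,0,0],1]]' >/dev/null
python3 -m inch '[[[0,0,0.1],[0,0,0],1],[[0,0,0.05],[0,0,0],1],[[0,0,0],[0,0,0],1],[[0,0,0],[0,0,0],1],[[0,0,0],[0,0,0],1]]' >/dev/null
python3 go.py 461.5 -233.8 30 -78
```

```text
clk 39.18 pos [ 460.6 -233.7   61.4] rpy [-1.7999e+02 -1.0000e-02 -7.7910e+01] w 86.9 F [ 0.5  0.7 -0.7]
turn units xyz [-0.   -0.    0.02] | shift now-axes [ 0.01 -0.03  1.26] | shift after-turn axes [ 0.01 -0.03  1.26]
clk 40.02 pos [ 461.  -233.6   30.3] rpy [-1.7998e+02 -3.0000e-02 -7.7870e+01] w 87.0 F [ 0.3  0.5 -0. ]
turn units xyz [-0.01 -0.01  0.03] | shift now-axes [ 0.01 -0.02  0.01] | shift after-turn axes [ 0.01 -0.02  0.01]
```

```bash

python3 -m inch '[[[0,0,0],[0,0,0],-0.2],[[0,0,0],[0,0,0],-0.2],[[0,0,0],[0,0,0],-0.2],[[0,0,0],[0,0,0],-0.2],[[0,0,0],[0,0,0],-0.2]]' 20 >/dev/null
python3 -m inch '[[[0,0,0],[0,0,0],-0.2],[[0,0,0],[0,0,0],-0.2],[[0,0,0],[0,0,0],-0.2],[[0,0,0],[0,0,0],-0.2],[[0,0,0],[0,0,0],-0.2]]' >/dev/null
python3 go.py 461.5 -233.8 30 -78
python3 -m inch '[[[0,0,-0.1],[0,0,0],-0.2],[[0,0,-0.3],[0,0,0],-0.2],[[0,0,-0.8],[0,0,0],-0.2],[[0,0,-1],[0,0,0.5],-0.2],[[0,0,-1],[0,0,1],-0.2]]' >/dev/null
python3 -m inch '[[[0,0,-0.8],[0,0,0.5],-0.2],[[0,0,-0.4],[0,0,0],-0.2],[[0,0,-0.2],[0,0,0],-0.2],[[0,0,0],[0,0,0],-0.2],[[0,0,0],[0,0,0],-0.2]]' >/dev/null
python3 go.py 618.5 0.5 150 -86; python3 - <<'E'
from h import *
c=cam('top'); np.savez('top4.npz',**c); crop(c,240,130,310,195,10,'low4.png');
E
```

```text
clk 40.85 pos [ 460.7 -233.5   30.1] rpy [ 1.800e+02 -1.000e-02 -7.787e+01] w 49.3 F [ 0.2 -0.4 -0.3]
turn units xyz [ 0.   -0.    0.03] | shift now-axes [ 0.02 -0.03  0.  ] | shift after-turn axes [ 0.02 -0.03  0.  ]
clk 41.68 pos [ 460.2 -233.3  144.2] rpy [ 1.7993e+02  3.0000e-02 -8.5830e+01] w 49.7 F [ 0.9  0.6 -0.7]
turn units xyz [0.02 0.01 0.04] | shift now-axes [-8.86 -7.   -0.23] | shift after-turn axes [-8.89 -6.97 -0.23]
```

View pics/low4.png

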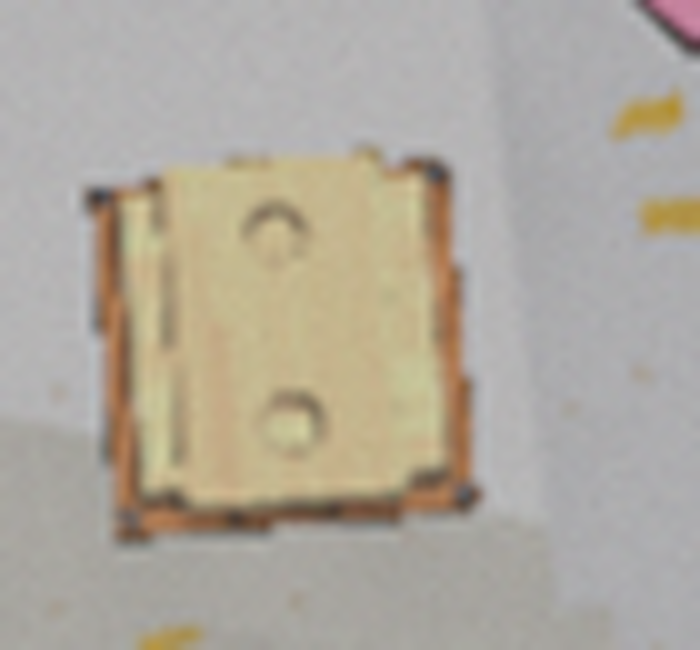

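```bash
python3 - <<'E'
from poly import *
c=dict(np.load('top4.npz'))
print('s6 holes',poly(c,[(275,229),(293,421)],(240,130),.026,10))
print('low',poly(c,[(118,190),(430,168),(450,478),(138,496)],(240,130),.020,10))
E
python3 -m inch '[[[-0.4,-0.3,0],[0,0,0],-0.2],[[-0.8,-0.6,0],[0,0,0],-0.2],[[-1,-0.8,0],[0,0,0],-0.2],[[-1,-0.8,0],[0,0,0],-0.2],[[-1,-0.8,0],[0,0,0],-0.2]]' >/dev/null
python3 -m inch '[[[-1,-0.8,0],[0,0,0],-0.2],[[-1,-0.8,0],[0,0,0],-0.2],[[-1,-0.8,0],[0,0,0],-0.2],[[-0.9,-0.8,0],[0,0,0],-0.2],[[-0.6,-0.4,0],[0,0,0],-0.2]]' >/dev/null
python3 -m inch '[[[-0.15,-0.1,0.2],[0,0,0],-0.2],[[0,0,0.4],[0,0,0],-0.2],[[0,0,0.4],[0,0,0],-0.2],[[0,0,0.4],[0,0,0],-0.2],[[0,0,0.2],[0,0,0],-0.2]]' >/dev/null
python3 -m inch '[[[0,0,0],[0,0,0],-0.2],[[0,0,0],[0,0,0],-0.2],[[0,0,0],[0,0,0],-0.2],[[0,0,0],[0,0,0],-0.2],[[0,0,0],[0,0,0],-0.2]]' >/dev/null
python3 go.py 618.5 0.5 56.5 -86
```

```text
s6 holes (array([618.7,   0.7]), array([44.8, 44.8]), array([4.7, 4.7]))
low (array([6.186e+02, 6.000e-01]), array([71.4, 72.7, 70.4, 71.6]), array([3.9, 2.8, 3. , 3.5]))
clk 43.4 pos [ 6.198e+02 -3.000e-01  1.058e+02] rpy [-1.7993e+02 -2.0000e-02 -8.5880e+01] w 49.4 F [-0.5  0.3  0.1]
turn units xyz [-0.02 -0.    0.03] | shift now-axes [-0.04  0.05  1.97] | shift after-turn axes [-0.03  0.05  1.97]
```

```bash

python3 -m inch '[[[-0.03,0.05,0.2],[0,0,0],-0.2],[[0,0,0.5],[0,0,0],-0.2],[[0,0,0.5],[0,0,0],-0.2],[[0,0,0.35],[0,0,0],-0.2],[[0,0,0.2],[0,0,0],-0.2]]' >/dev/null
python3 -m inch '[[[0,0,0.05],[0,0,0],-0.2],[[0,0,0],[0,0,0],-0.2],[[0,0,0],[0,0,0],-0.2],[[0,0,0],[0,0,0],-0.2],[[0,0,0],[0,0,0],-0.2]]' >/dev/null
python3 go.py 618.3 0.5 56.5 -86
 python3 - <<'E'
from h import *
c=cam('scene');crop(c,180,120,330,240,5,'s10.png')
E
```

```text
clk 44.23 pos [6.185e+02 4.000e-01 6.070e+01] rpy [-1.7993e+02 -1.0000e-02 -8.5870e+01] w 49.8 F [-0.   0.   0.1]
turn units xyz [-0.02 -0.    0.03] | shift now-axes [-0.    0.01  0.17] | shift after-turn axes [-0.    0.01  0.17]
```

View pics/s10.png

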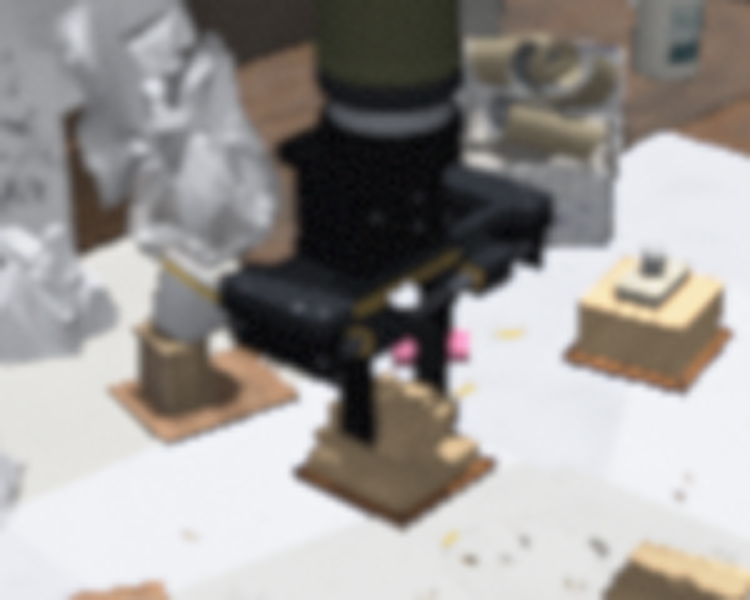

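```bash

python3 -m inch '[[[0,0,0.05],[0,0,0],-0.2],[[0,0,0.05],[0,0,0],-0.2],[[0,0,0.05],[0,0,0],-0.2],[[0,0,0.02],[0,0,0],-0.2],[[0,0,0],[0,0,0],-0.2]]' >/dev/null
python3 -m inch '[[[0,0,0.01],[0,0,0],-0.2],[[0,0,0],[0,0,0],-0.2],[[0,0,0],[0,0,0],-0.2],[[0,0,0],[0,0,0],-0.2],[[0,0,0],[0,0,0],-0.2]]' >/dev/null
python3 go.py 618.3 0.5 56.1 -86
```

```text
clk 45.12 pos [6.181e+02 4.000e-01 5.610e+01] rpy [-1.7999e+02 -2.0000e-02 -8.5870e+01] w 49.7 F [-1.7  0.2  5.3]
turn units xyz [-0.   -0.    0.03] | shift now-axes [-0.   -0.01 -0.  ] | shift after-turn axes [-0.   -0.01 -0.  ]
```

```bash

python3 -m inch '[[[0,0,0],[0,0,0],0.6],[[0,0,0],[0,0,0],0.6],[[0,0,0],[0,0,0],0.6],[[0,0,0],[0,0,0],0.6],[[0,0,0],[0,0,0],0.6]]' >/dev/null
python3 -m inch '[[[0,0,-0.1],[0,0,0],0.6],[[0,0,-0.3],[0,0,0],0.6],[[0,0,-0.8],[0,0,0],0.6],[[0,0,-1],[0,0,0],0.3],[[0,0,-0.8],[0,0,-1],0.3]]'
python3 -m inch '[[[0,0,-0.5],[0,0,-1],0.3],[[0,0,-0.2],[0,0,-1],0.3],[[0,0,0],[0,0,-1],0.3],[[0,0,0],[0,0,0],0.3],[[0,0,0],[0,0,0],0.3]]' >/dev/null
python3 go.py 588.5 208.4 150 -70;python3 - <<'E'
from h import *
c=cam('top'); np.savez('top5.npz',**c); crop(c,155,140,215,200,10,'brd5.png');
c=cam('scene');crop(c,180,120,330,240,5,'s11.png')
E
```

```text
clock: 45.95
tool_pos: [0.6184, 0.0006, 0.1325]
tcp_rot: [-3.141, -0.0, -1.428]
force: [0.8, -0.6, 0.8]
gripper_width: 0.0626
clk 46.37 pos [6.181e+02 4.000e-01 1.485e+02] rpy [-1.7998e+02 -2.0000e-02 -6.9980e+01] w 56.4 F [-0.4 -0.4 -0.2]
turn units xyz [-0.01 -0.    0.01] | shift now-axes [-8.22 -1.74 -0.06] | shift after-turn axes [-8.22 -1.73 -0.06]
```

View pics/brd5.png

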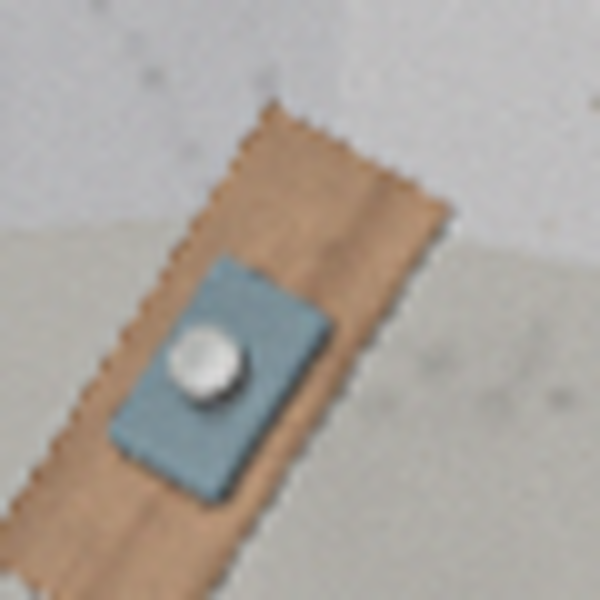

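View pics/s11.png

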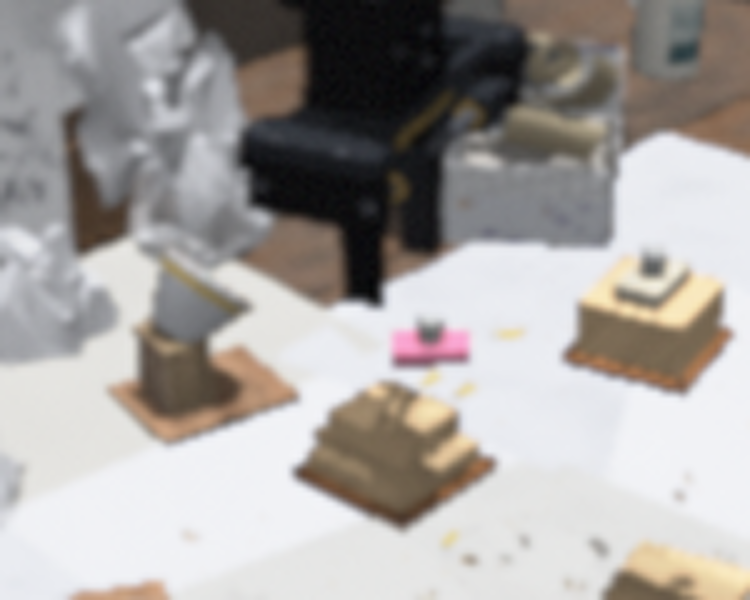

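```bash
python3 - <<'E'
from poly import *
c=dict(np.load('top5.npz'))
print('grey',poly(c,[(225,255),(333,320),(218,498),(110,432)],(155,140),.018))
print('pin',poly(c,[(205,362)],(155,140),.034))
E
python3 -m inch '[[[-0.5,-0.1,0],[0,0,0],0.3],[[-0.9,-0.2,0],[0,0,0],0.3],[[-1,-0.2,0],[0,0,0],0.3],[[-1,-0.2,0],[0,0,0],0.3],[[-1,-0.2,0],[0,0,0],0.3]]' >/dev/null
python3 -m inch '[[[-1,-0.2,0],[0,0,0],0.3],[[-1,-0.2,0],[0,0,0],0.3],[[-0.9,-0.2,0],[0,0,0],0.3],[[-0.6,-0.2,0],[0,0,0],0.3],[[-0.3,-0.2,0],[0,0,0],0.3]]' >/dev/null
python3 -m inch '[[[0,0,0.3],[0,0,0],0.3],[[0,0,0.6],[0,0,0],0.3],[[0,0,0.8],[0,0,0],0.3],[[0,0,0.6],[0,0,0],0.3],[[0,0,0.4],[0,0,0],0.3]]' >/dev/null
python3 -m inch '[[[0,0,0.2],[0,0,0],0.3],[[0,0,0],[0,0,0],0.3],[[0,0,0],[0,0,0],0.3],[[0,0,0],[0,0,0],0.3],[[0,0,0],[0,0,0],0.3]]' >/dev/null
python3 go.py 588.5 208.4 42.2 -70
```

```text
grey (array([587. , 206.9]), array([29.2, 47.9, 29.2, 47.9]), array([58.3, 58.6, 58.2, 58.6]))
pin (array([586.5, 207.4]), array([0.]), array([], dtype=float64))
clk 48.13 pos [592.8 209.5  76.6] rpy [-1.7989e+02 -2.0000e-02 -6.9870e+01] w 56.5 F [ 0.1  0.2 -0.6]
turn units xyz [-0.03 -0.    0.03] | shift now-axes [-0.02  0.18  1.38] | shift after-turn axes [-0.02  0.18  1.38]
```

```bash

python3 -m inch '[[[0,0.1,0.2],[0,0,0],0.3],[[0,0.09,0.3],[0,0,0],0.3],[[0,0,0.3],[0,0,0],0.3],[[0,0,0.25],[0,0,0],0.3],[[0,0,0.15],[0,0,0],0.3]]' >/dev/null
python3 -m inch '[[[0,0,0.1],[0,0,0],0.3],[[0,0,0.05],[0,0,0],0.3],[[0,0,0.03],[0,0,0],0.3],[[0,0,0],[0,0,0],0.3],[[0,0,0],[0,0,0],0.3]]' >/dev/null
python3 go.py 588.2 208.2 42.2 -70
```

```text
clk 48.97 pos [587.8 207.8  41.3] rpy [-179.98   -0.    -69.86] w 56.6 F [ 0.2 -0.1  0.1]
turn units xyz [-0.01 -0.    0.03] | shift now-axes [-0.01 -0.02 -0.04] | shift after-turn axes [-0.01 -0.02 -0.04]
```

```bash

python3 -m inch '[[[0,0,-0.03],[0,0,0],-1],[[0,0,0],[0,0,0],-1],[[0,0,0],[0,0,0],-1],[[0,0,0],[0,0,0],-1],[[0,0,0],[0,0,0],-1]]' 20 >/dev/null
python3 -m inch '[[[0,0,0],[0,0,0],-1],[[0,0,0],[0,0,0],-1],[[0,0,0],[0,0,0],-1],[[0,0,0],[0,0,0],-1],[[0,0,0],[0,0,0],-1]]' >/dev/null
python3 go.py 588.2 208.2 42.2 -70
python3 -m inch '[[[0,0,-0.1],[0,0,0],-1],[[0,0,-0.3],[0,0,0],-1],[[0,0,-0.8],[0,0,0],-1],[[0,0,-1],[0,0,-0.7],-1],[[0,0,-1],[0,0,-1],-1]]' >/dev/null
python3 -m inch '[[[0,0,-0.7],[0,0,-1],-1],[[0,0,-0.4],[0,0,-1],-1],[[0,0,-0.1],[0,0,-1],-1],[[0,0,0],[0,0,-1],-1],[[0,0,0],[0,0,-1],-1]]' >/dev/null
python3 -m inch '[[[0,0,0],[0,0,-1],-1],[[0,0,0],[0,0,-1],-1],[[0,0,0],[0,0,0],-1],[[0,0,0],[0,0,0],-1],[[0,0,0],[0,0,0],-1]]' >/dev/null
python3 go.py 618.5 0.5 150 -35
```

```text
clk 49.8 pos [587.6 207.6  41.8] rpy [ 1.800e+02 -1.000e-02 -6.987e+01] w 15.4 F [-0.   0.3 -0.7]
turn units xyz [ 0.   -0.    0.03] | shift now-axes [-0.01 -0.03 -0.02] | shift after-turn axes [-0.01 -0.03 -0.02]
clk 51.05 pos [587.7 207.6 152.1] rpy [-1.7999e+02 -2.0000e-02 -3.5170e+01] w 14.8 F [ 0.3 -1.  -0.4]
turn units xyz [-0.   -0.   -0.04] | shift now-axes [5.78 6.06 0.08] | shift after-turn axes [5.76 6.08 0.08]
```

```bash
python3 - <<'E'
from h import *
c=cam('top'); np.savez('top6.npz',**c); crop(c,240,130,310,195,10,'low6.png');
E
```

```text
(no output)
```

View pics/low6.png

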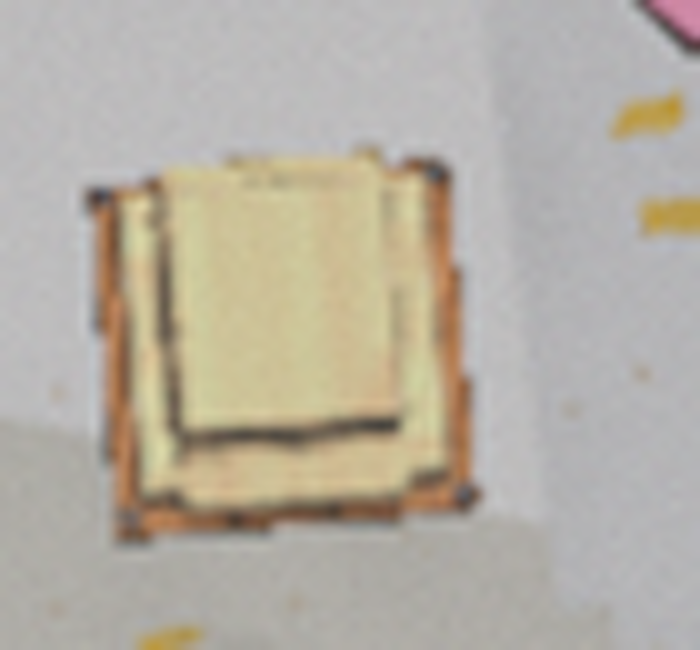

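```bash
python3 - <<'E'
from poly import *
c=dict(np.load('top6.npz'))
print('s18',poly(c,[(165,188),(383,176),(400,418),(183,432)],(240,130),.044))
E
python3 -m inch '[[[0.4,0.4,0],[0,0,0],-1],[[0.7,0.7,0],[0,0,0],-1],[[0.7,0.8,0],[0,0,0],-1],[[0.7,0.8,0],[0,0,0],-1],[[0.7,0.8,0],[0,0,0],-1]]' >/dev/null
python3 -m inch '[[[0.7,0.8,0],[0,0,0],-1],[[0.7,0.7,0],[0,0,0],-1],[[0.6,0.6,0],[0,0,0],-1],[[0.4,0.3,0],[0,0,0],-1],[[0.2,0.1,0],[0,0,0],-1]]' >/dev/null
python3 -m inch '[[[0,0,0.2],[0,0,0],-1],[[0,0,0.4],[0,0,0],-1],[[0,0,0.5],[0,0,0],-1],[[0,0,0.4],[0,0,0],-1],[[0,0,0.2],[0,0,0],-1]]' >/dev/null
python3 -m inch '[[[0,0,0.1],[0,0,0],-1],[[0,0,0],[0,0,0],-1],[[0,0,0],[0,0,0],-1],[[0,0,0],[0,0,0],-1],[[0,0,0],[0,0,0],-1]]' >/dev/null
python3 go.py 618.5 0.5 80.2 -35
```

```text
s18 (array([618.8,   1.1]), array([48.6, 55.5, 47.9, 55.9]), array([3. , 3.2, 3.5, 3.9]))
clk 52.77 pos [620.6   1.6 107.5] rpy [-1.7997e+02 -6.0000e-02 -3.5070e+01] w 15.2 F [ 0.4  0.  -0.6]
turn units xyz [-0.01 -0.02 -0.02] | shift now-axes [-0.04  0.08  1.09] | shift after-turn axes [-0.04  0.08  1.09]
```

```bash

python3 -m inch '[[[-0.04,0.06,0.2],[0,0,0],-1],[[0,0,0.3],[0,0,0],-1],[[0,0,0.2],[0,0,0],-1],[[0,0,0.1],[0,0,0],-1],[[0,0,0.1],[0,0,0],-1]]' >/dev/null
python3 -m inch '[[[0,0,0.03],[0,0,0],-1],[[0,0,0],[0,0,0],-1],[[0,0,0],[0,0,0],-1],[[0,0,0],[0,0,0],-1],[[0,0,0],[0,0,0],-1]]' >/dev/null
python3 go.py 618.5 0.5 80 -35;python3 - <<'E'
from h import *
c=cam('scene');crop(c,180,120,330,240,5,'s12.png')
E
```

```text
clk 53.6 pos [618.6   0.9  83.8] rpy [-1.7999e+02 -3.0000e-02 -3.5070e+01] w 15.5 F [-0.1  1.3 -0.2]
turn units xyz [-0.   -0.01 -0.02] | shift now-axes [0.01 0.02 0.15] | shift after-turn axes [0.01 0.02 0.15]
```

View pics/s12.png

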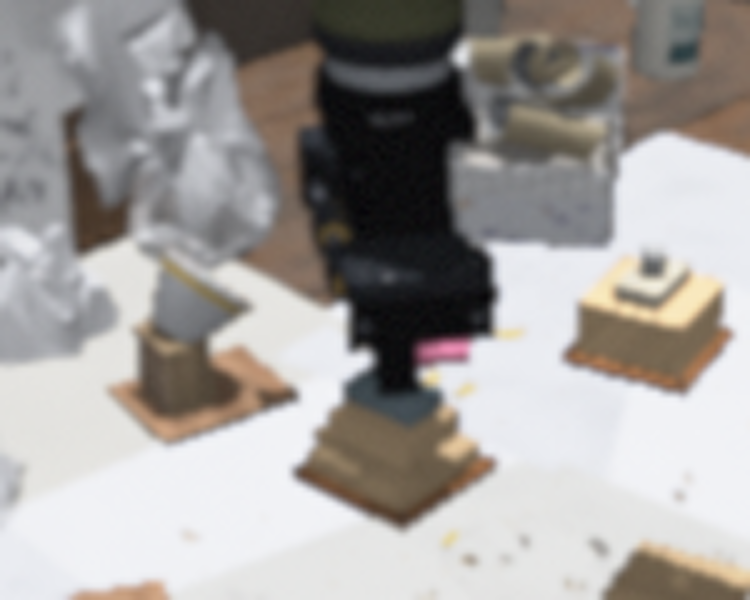

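```bash

python3 -m inch '[[[0,0.01,0.04],[0,0,0],-1],[[0,0,0.04],[0,0,0],-1],[[0,0,0.04],[0,0,0],-1],[[0,0,0.02],[0,0,0],-1],[[0,0,0],[0,0,0],-1]]' >/dev/null
python3 -m inch '[[[0,0,0.01],[0,0,0],-1],[[0,0,0.01],[0,0,0],-1],[[0,0,0],[0,0,0],-1],[[0,0,0],[0,0,0],-1],[[0,0,0],[0,0,0],-1]]' >/dev/null
python3 go.py 618.5 0.5 80 -35
```

```text
clk 54.48 pos [618.3   0.7  79.7] rpy [ 1.7999e+02 -1.0000e-02 -3.5060e+01] w 15.2 F [-1.8  0.   1.8]
turn units xyz [ 0.   -0.   -0.02] | shift now-axes [ 0.01  0.   -0.01] | shift after-turn axes [ 0.01  0.   -0.01]
```

Contact at the expected height. Release, lift and move back so that the cameras see everything.

```bash

python3 -m inch '[[[0,0,0],[0,0,0],0.1],[[0,0,0],[0,0,0],0.1],[[0,0,0],[0,0,0],0.1],[[0,0,0],[0,0,0],0.1],[[0,0,0],[0,0,0],0.1]]' >/dev/null
python3 -m inch '[[[0,0,-0.1],[0,0,0],0.1],[[0,0,-0.3],[0,0,0],0.1],[[0,0,-0.8],[0,0,0],0.1],[[0,0,-1],[0,0,0],0.1],[[0,0,-1],[0,0,0],0.1]]'
python3 -m inch '[[[0,0,-0.8],[0,0,0],0.1],[[0,0,-0.4],[0,0,0],0.1],[[-0.4,-0.4,0],[0,0,0],0.1],[[-0.7,-0.7,0],[0,0,0],0.1],[[-0.7,-0.7,0],[0,0,0],0.1]]' >/dev/null
python3 -m inch '[[[-0.7,-0.7,0],[0,0,0],0.1],[[-0.7,-0.7,0],[0,0,0],0.1],[[-0.7,-0.7,0],[0,0,0],0.1],[[-0.7,-0.7,0],[0,0,0],0.1],[[-0.7,-0.7,0],[0,0,0],0.1]]' >/dev/null
python3 -m inch '[[[-0.7,-0.7,0],[0,0,0],0.1],[[-0.4,-0.4,0],[0,0,0],0.1],[[0,0,0],[0,0,0],0.1],[[0,0,0],[0,0,0],0.1],[[0,0,0],[0,0,0],0.1]]' 
python3 - <<'E'
from h import *
c=cam('top'); np.savez('top7.npz',**c); crop(c,240,110,400,270,4.5,'t7.png');crop(c,240,130,310,195,10,'low7.png');crop(c,330,140,390,200,10,'tall7.png')
c=cam('scene'); np.savez('scene7.npz',**c);crop(c,160,150,410,300,3.2,'s13.png')
E
```

```text
clock: 55.32
tool_pos: [0.618, 0.0008, 0.1606]
tcp_rot: [3.141, 0.001, -0.612]
force: [0.6, 0.4, 1.2]
gripper_width: 0.0477
clock: 56.57
tool_pos: [0.5791, 0.2223, 0.1885]
tcp_rot: [3.14, 0.0, -0.613]
force: [0.6, -0.1, 0.3]
gripper_width: 0.0478
```

View pics/t7.png

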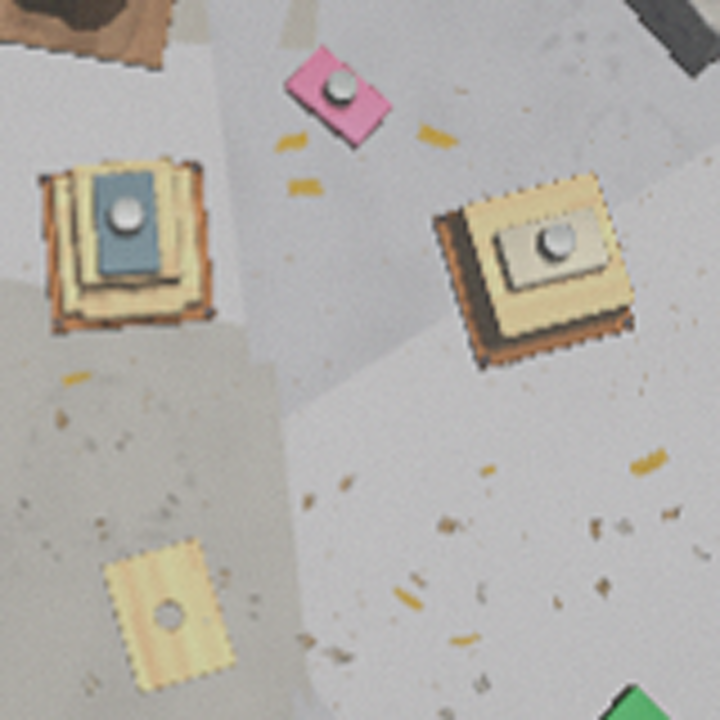

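View pics/low7.png

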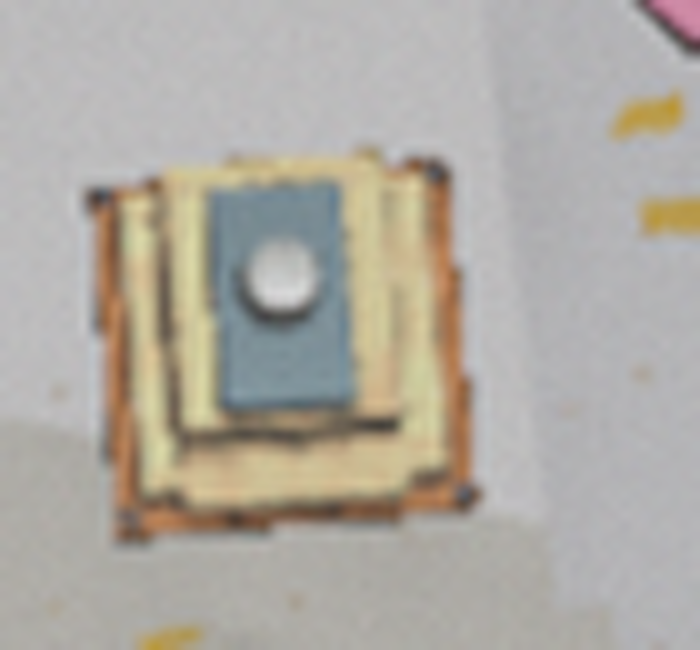

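View pics/tall7.png

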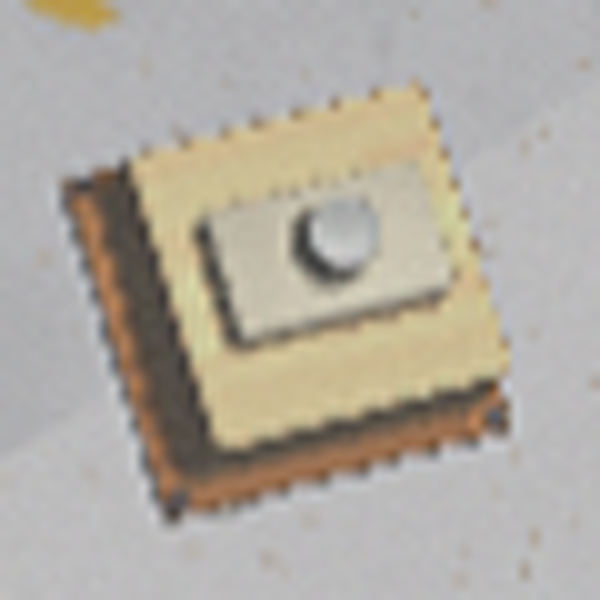

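View pics/s13.png

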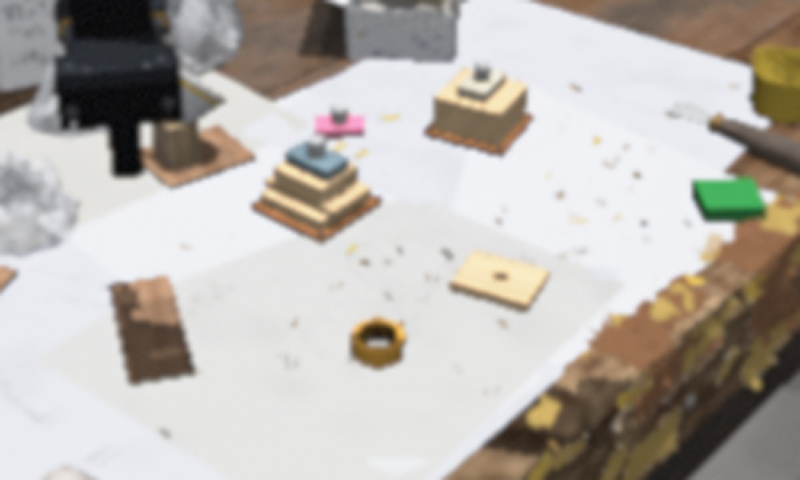

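```bash
python3 - <<'E'
from poly import *
from meas import mask_rect
c=dict(np.load('top7.npz'))
print('tall',poly(c,[(132,160),(425,85),(508,372),(220,448)],(330,140),.044))
print('cream foot',poly(c,[(208,205),(418,163),(450,290),(240,343)],(330,140),.056))
print('cream pin',poly(c,[(343,235)],(330,140),.072))
print('grey foot',poly(c,[(208,190),(338,182),(355,403),(220,410)],(240,130),.056))
print('grey pin',poly(c,[(283,275)],(240,130),.072))
print('s12',mask_rect(c,(255,225,300,268),.012,lambda l:(l[...,2]-128>16)&(l[...,0]>120)))
# two-view pin-top heights
s=dict(np.load('scene7.npz'))
for n,uv,z,uvs in (('grey',(283,275),0,(317,146)),('cream',(343,235),0,(482,70))):
    off=(240,130) if n=='grey' else (330,140)
    a=(np.array(uv)+.5)/10-.5+off; b=(np.array(uvs)+.5)/3.2-.5+(160,150)
    P1=K(c)@np.c_[c['R'],c['t']];P2=K(s)@np.c_[s['R'],s['t']]
    un=lambda q,p:cv2.undistortPoints(np.array(p,float).reshape(1,1,2),K(q),q['D'],P=K(q)).reshape(2,1)
    X=cv2.triangulatePoints(P1,P2,un(c,a),un(s,b)); print(n,'pin top',np.round(X[:3,0]/X[3,0]*1000,1))
crop(c,140,110,400,300,3,'topc7.png')
E
```

```text
tall (array([ 603.7, -207.5]), array([69. , 67.8, 67.3, 67.9]), array([14.5, 13.2, 14.6, 14.6]))
cream foot (array([ 604. , -206.7]), array([48. , 29.4, 48.5, 31.7]), array([11.4, 11.2, 14.1, 10.6]))
cream pin (array([ 603.2, -206.2]), array([0.]), array([], dtype=float64))
grey foot (array([617.1,   1.7]), array([28.6, 50.1, 29.4, 49.8]), array([3.4, 3.7, 2.7, 2.7]))
grey pin (array([617.3,   1.2]), array([0.]), array([], dtype=float64))
s12 (array([429.9, -18.4]), array([49.7, 65.5]), np.float32(16.3))
grey pin top [6.191e+02 2.000e-01 6.110e+01]
cream pin top [ 605.8 -209.    61. ]
```

View pics/topc7.png

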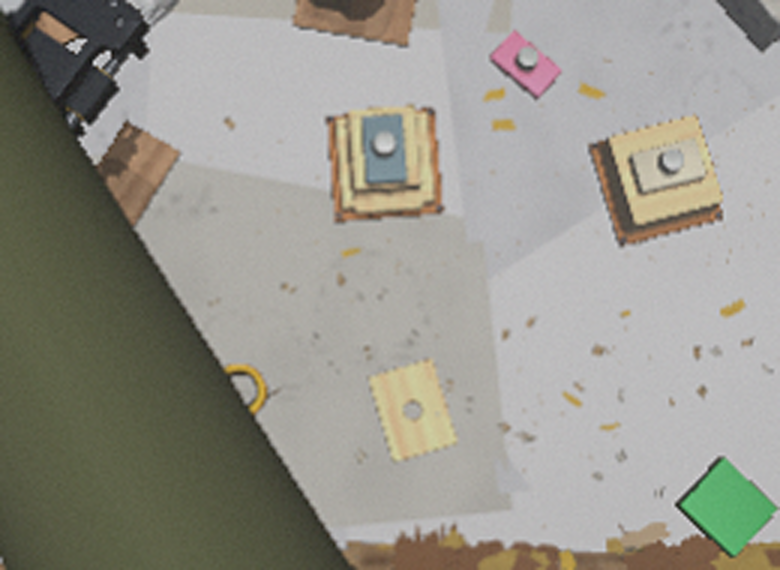

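```bash
python3 go.py 600 200 150 -35; python3 -c "
from plant import robot
print(robot.finish_job())"
```

```text
clk 56.67 pos [579.7 221.6 188.9] rpy [ 1.7992e+02 -1.0000e-02 -3.5220e+01] w 48.0 F [-0.1  0.1 -0.4]
turn units xyz [ 0.02 -0.   -0.05] | shift now-axes [1.16 0.23 1.56] | shift after-turn axes [1.16 0.24 1.56]
the job is handed in; nothing more can be done
None
```

The patterns are swapped and the job was handed in at about 57 s, with the arm clear of everything. The grey pattern was parked on the thin board and the cream one moved to the tall base. I then stacked the 6 mm and 18 mm spacers on the low base (6 + 18 = 24 mm, the difference in base height) and set the grey pattern on top.

**Last checks from the final pictures:**
- **Position:** both patterns stand upright. By camera, the cream foot is within about 1 mm of the tall base's centre, and the grey foot and both spacers are within about 2 mm of the low base's centre.
- **Level:** the two pin tops measured level with each other across the two views, at 61.1 and 61.0 mm. That is about 11 mm below the expected 72 mm, so I trust only that they match, not the absolute height. The tool heights at set-down were consistent with both feet at 44 mm.
- **Left alone:** the spare 12 mm spacer is where it was, to within 0.1 mm. The tape roll looks unmoved, though it was partly hidden by the arm in the last top view. The pink and green look-alikes were not touched.
- **Force:** contact on setting things down was about 5 N at most in the readings I took.

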